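Refit the hinge pin of a flatbread press

ROBOT

A 6-joint arm with a two-finger parallel gripper is mounted at the origin on a cart in front of the work surface, level with it; the furniture and walls round the work are solid. World frame = base frame: x ahead of the robot, y to its left, z up, the work surface at z = 0. Lengths are in m, angles in rad, forces in N, time in s.
With the tool pointing down it reaches from about 0.25 to 0.725 m from the base axis. Payload 4 kg.
Tool frame: the origin (TCP) lies midway between the tips of the shut fingers; the grasp point (between the pads) lies bot.tcp_to_grasp behind it (bot.tcp_to_grasp is the distance from the TCP to the grasp point, in m); z points along the fingers, y is the line along which they close (so a half turn about z gives the same grasp; the last joint's range is limited). The gripper opens to 85 mm and grips with 20 to 120 N. Pads are 22 mm wide; open, the fingers measure 114 mm over their backs; the gripper's body (76 mm by 85 mm) begins 54 mm behind the grasp point. The pads swing forward as they close: fully open they stand 13 mm farther back than shut.
Start: joints at [1.15, 0.241, 0.005, 1.335, 0, 1.571], TCP at [0.204, 0.456, 0.231] pointing down, gripper open.
Joint ranges: [-2.72, 2.72], [-1.05, 1.87], [-1.09, 1.28], [-1.99, 2.15], [-1.42, 1.44], [-3.14, 3.14]. Speed limits (rad/s): [2.79, 2.79, 3.14, 3.14, 3.14, 3.14].

INTERFACE

Orientations are given as a unit quaternion [x, y, z, w].
In Python, from workcell import readout, camera, bot gives the robot as it stands. The module is installed in compiled form; this text tells all that it offers.
- The arm moves only by the tool jog_arm, never from a script. Its argument "motion" is a list of rows, each an object of numbers: "x", "y", "z": the shift along the tool's x, y, z in mm; "spin": the turn about the tool's z in degrees; "fingers": the closure, from -1 (fully open) to 1 (shut). A call has 1 to 8 rows; each row is the pose to reach, as a shift and turn from the pose commanded when the call began, along the tool's axes at that moment; what a row does not reach only later rows make up. A row lasts 1/8 s, in which the tool goes at most 62.5 mm and 10.7 degrees, less where a joint would pass 70% of its speed; a pose out of reach is approached as far as the arm can. A call with a gripper value outside its range is refused whole. The fingers move at their own pace and stop on an object; the grip force is fixed at half the most. Time passes only in rows, so rows that repeat a pose let the fingers close. It gives the time, the measured TCP pose, the force, the opening and the grip force at its end, in the units of the state.
- readout.get_obs(): the state, without advancing time (a new reading comes with each control period).
- camera(name): name is "side" or "top" or "wrist"; returns a dict with "pixels" (480x640x3 uint8, red, green, blue), "K" (3x3 intrinsics, pixels), "rvec" (rotation vector, rad) and "tvec" (3), from world to camera coordinates, as OpenCV has them. Camera axes: x right, y down, z forward; pixel columns grow to the right and rows downward; lengths in m; the calibration is good to about 2 mm. A picture is of the moment at which its call begins. There is no depth.
- bot.job_done(): hands the job in; it is judged then, once.
The state is a dict: "clock": time; "joint_pos": joint angles; "joint_vel": joint speeds; "tau": joint torques, N m; "eef_pos": TCP position; "tool_rot": TCP orientation; "ft_force": force on the tool from outside, world axes, zero at the start; "ft_torque": the same for the moment, N m; "grip_width": finger opening in m; "grasp_force": force on a finger pad.
Only numpy, scipy, OpenCV 4.12 (cv2) and the standard library are available. Lean on these libraries where they do the work, as an engineer would, in place of code of your own. Each camera call takes 0.05 s, during which the arm holds its last target. There are 200 camera calls.

TASK

The flatbread press has been washed and needs its hinge put together again: slide the loose upper plate along the lower one by its handle until its hinge eye stops between the two ears of the hinge bracket, then take the steel pin from the draining mat and push it through ear, eye and ear, from either side, until its thick head sits right up against the ear. Feel your way and never force plate or pin against the press (well under 50 newtons), leave the plate lying flat and the pin fully home, and do not disturb the food and jars round about.

Things in the scene. Friction and masses are not known exactly. Their poses are not given: they have to be found in the camera images.
- press: Lower half of a pale cast aluminium flatbread press, fixed. Origin on the worktop under the centre of its round plate; x away from its hinge (the hinge is on the robot's side, at -x), y along the hinge axis, z up. Round plate 130 mm across, flat top 22 mm above the worktop; the hinge bracket stands at -x of it. Pressing plate or pin against the press with over 50 N counts as forcing.
- hinge_nominal (a point): Nominal middle of the hinge: press x -95 mm, y 0, 48 mm above the worktop; axes as the press. The bracket is slotted and shimmed: its ears really sit up to 8 mm nearer to or farther from the plate and up to 5 mm higher or lower (unmeasured, to be felt or seen; fixed). Ears: y 22 to 34 mm either side, tops 15 mm above their 13.5 mm holes. A web joins them at -x. Bolts 27 mm high out to y 50 mm.
- upper: Upper plate, loose, about 0.55 kg, lying flat on the lower one 16 to 27 mm too far from the hinge (press +x). Origin at the centre of its underside, hinge eye towards -x, z up. Disc 130 mm across, 12 mm thick. Home: the eye touches the bracket's web, its slot in line with the ear holes along x to 0.5 mm; with a nominal bracket its origin is then over the press origin.
- handle (a point): Grip point on the axis of the upper plate's wooden bar handle. The bar runs along the plate's x from x -70 to 40 mm, 14 mm wide, 14 mm high, 16 mm of air below it except at two posts (x -55 and 25 mm). This point is 35 mm above the plate's underside (57 mm above the worktop), at x -33 mm. Axes as the plate.
- eye (a point): Centre of the bore of the upper plate's hinge eye, a tube along y: 40 mm wide, 26 mm thick along x; its bore is an upright slot 14.4 mm wide (x) and 24.4 mm high, so the pin may pass up to 5 mm above or below this point. It lies 95 mm from the plate's origin towards -x and 26 mm above its underside (48 mm above the worktop). Axes as the plate.
- pin: Steel hinge pin, loose, about 0.1 kg. Origin on its axis at the shoulder where the thick head meets the shank, its tip lies towards +y. Shank 12 mm diameter, 84 mm long, the last 2 mm tapering to 10.6 mm; head 20 mm diameter, 38 mm long. Lies level in a groove of the draining mat, axis 11 mm above the worktop, the head beyond the mat's edge, tip roughly to the robot's left.
- pin_head (a point): Centre of the pin's thick head, on the axis, 19 mm behind the shoulder: the place to grip it. Axes as the pin.
- pin_seat (a point): Point on the pin's axis 34 mm from the shoulder towards the tip; with the pin fully home from either side it lies midway between the ears (press y = 0). Axes as the pin.
- mat: Ribbed grey draining mat, 132 x 110 mm, 11.5 mm high, fixed, ribs along its y; origin under its centre. The pin lies in a 14 mm wide groove, tip towards mat +y. (Over mat and press keep the wrist clear of the wall cupboard: bottom 0.49 m above the worktop, doors at world x 0.63 m, their handles at 0.59 m.)
- garlic: Bystander: garlic, origin at the centre of its underside; leave it alone.
- lime: Bystander: lime, origin at the centre of its underside; leave it alone.
- pepper_mill: Bystander: wooden pepper mill, origin at the centre of its underside; leave it alone.
- salt_shaker: Bystander: small shaker, origin at the centre of its underside; leave it alone.
- honey_jar: Bystander: honey jar, origin at the centre of its underside; leave it alone.
- jam_jar: Bystander: jam jar, origin at the centre of its underside; leave it alone.
- mortar: Bystander: mortar with pestle, origin at the centre of its underside; leave it alone.
- mandarin: Bystander: mandarin, origin at the centre of its underside; leave it alone.
Mind the look-alikes: they are no part of the job. Leave any blue look-alike of the upper alone.

How it is judged:
On the way, in this order (a step that is already met when the one before it is completed fails the run):
1. the upper plate is slid so that its hinge eye is between the ears (x of upper in the frame of press between -0.0115 and 0.0115 m and y of eye in the frame of press between -0.004 and 0.004 m), for 0.2 s.
2. the pin is through ear, eye and ear with its head against the ear (y of pin_seat in the frame of press between -0.0025 and 0.0025 m and x of pin_seat in the frame of eye between -0.003 and 0.003 m and z of pin_seat in the frame of eye between -0.0075 and 0.0075 m and angle between the y axis of pin and the y axis of press, either way round below 0.06 rad), for 0.2 s.
At the end, for the whole second after the job is handed in: Pin through ears and eye: seat point within 2.5 mm of mid-hinge along the axis and in the eye (3 mm in x, 7.5 mm in height), in line with the hinge within 0.06 rad; plate flat (0.05 rad), origin within 11.5 mm of the press's in x, eye within 4 mm of mid-hinge in y; both at rest (all of step 1 and all of step 2 and angle between upper's own z axis and vertical below 0.05 rad and linear speed of each of pin, upper below 0.01 m/s); the robot touches nothing.
It fails at once if the upper plate is forced against the web of the hinge with more than 50 N (contact force between upper and ears_c0 above 50 N).
It fails at once if the pin is forced against the press with more than 50 N (contact force between pin and press above 50 N).
It fails at once if the pin is forced against the upper plate with more than 50 N (contact force between pin and upper above 50 N).
It fails at once if a bystander (garlic, lime, pepper mill, shaker, jar, mortar or mandarin) is moved more than 20 mm (distance of any of garlic, lime, pepper_mill, salt_shaker, honey_jar, jam_jar, mortar, mandarin from where it was at the start of the episode above 0.02 m).
It also fails if it takes over 64 s, if anything falls off the work surface, if the arm or the gripper's body presses on something with over 40 N, if the wrist force passes 120 N, or if a joint passes its speed limit or range.

## Working session

There is one attempt and no reset: what is moved stays moved. The work goes in short steps, Python scripts to look and compute and a tool call to move; the robot and the scene stay as the last step left them, time stands still between calls to the robot, and variables do not carry over. Pictures are saved under pics/ and viewed, at most 10 in all, crops included, and the job is handed in when it is done.

Besides the shell and the picture viewer there is one more tool, called by a JSON object that holds its "api" and its "payload", one argument or row to a line. jog_arm: Moves the arm, as the interface text tells. Its arguments: {"type":"object","properties":{"motion":{"type":"array"}},"required":["motion"]}

```bash
mkdir -p pics; cat > h.py <<'E'
import numpy as np, cv2
from workcell import readout, camera, bot
def snap(n,f):
    c=camera(n); cv2.imwrite('pics/'+f+'.png',c['pixels'][:,:,::-1]); np.savez('pics/'+f,**c); return c
def world(f,uv,z):
    c=np.load('pics/'+f+'.npz'); R=cv2.Rodrigues(c['rvec'])[0]; C=-R.T@c['tvec'].ravel()
    d=R.T@np.linalg.inv(c['K'])@np.array([uv[0],uv[1],1.]); return C+d*(z-C[2])/d[2]
def pix(f,P):
    c=np.load('pics/'+f+'.npz'); return cv2.projectPoints(np.array(P,float).reshape(-1,1,3),c['rvec'],c['tvec'],c['K'],None)[0].reshape(-1,2)
def crop(f,x,y,w,h,s,o):
    cv2.imwrite('pics/'+o+'.png',cv2.resize(cv2.imread('pics/'+f+'.png')[y:y+h,x:x+w],None,fx=s,fy=s,interpolation=cv2.INTER_CUBIC))
E
python3 -c "
from h import *
snap('top','t0');snap('side','s0');print(readout.get_obs(),bot.tcp_to_grasp)"
```

```text
{'clock': 0.1, 'joint_pos': array([1.14999173e+00, 2.41334334e-01, 3.86895392e-03, 1.33519072e+00,
       2.41308302e-05, 1.57079752e+00]), 'joint_vel': array([-0.00207361, -0.00060799,  0.00290486, -0.00063267,  0.00090573,
       -0.00164617]), 'tau': array([ 2.34830286e-04, -3.73137903e+01,  2.53010559e+01,  1.08399871e-02,
        1.25402383e-05,  3.17741929e-06]), 'eef_pos': array([0.20401325, 0.45587482, 0.23050744]), 'tool_rot': array([ 2.08853844e-01,  9.77946423e-01, -9.06862225e-04, -2.06009188e-04]), 'ft_force': array([-0.18710399,  0.69803911, -0.70003644]), 'ft_torque': array([ 0.03139142, -0.02594945,  0.00258631]), 'grasp_force': 0.0, 'grip_width': 0.08535398349514987} 0.0187
```

View pics/t0.png

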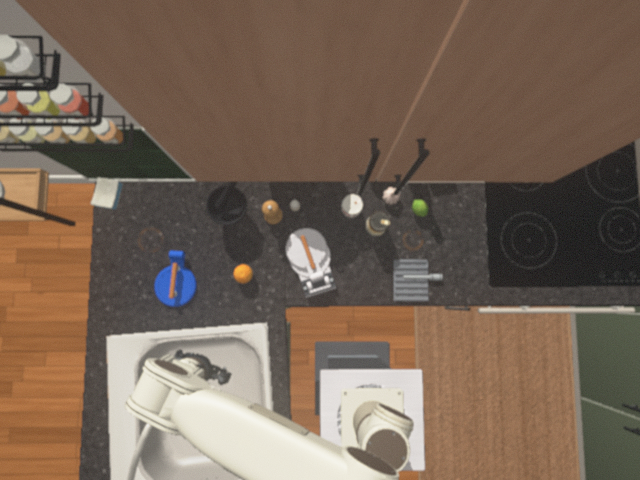

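View pics/s0.png

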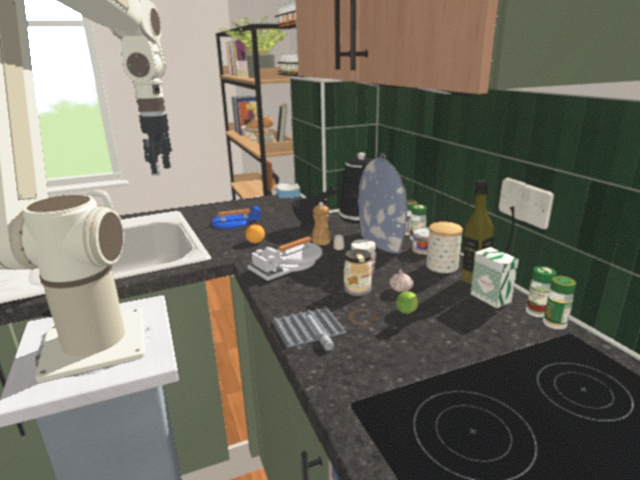

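The top view shows the press with the pale upper plate and brown handle at about (308,258), hinge end at (318,285). The pin lies in the grey mat at about (425,277). The blue plate at (175,285) is the look-alike; the pale plate on the press is the one meant. I'll confirm that in a crop.

```bash
python3 -c "
from h import *
crop('t0',275,215,180,100,4.4,'c0')
for uv in [(308,258),(318,288),(440,277),(412,280)]: print(uv,world('t0',uv,.03))
g=world('t0',(440,277),.0)
"
```

```text
(308, 258) [0.49755191 0.19590871 0.03      ]
(318, 288) [0.40386028 0.16481075 0.03      ]
(440, 277) [ 0.43686317 -0.2175442   0.03      ]
(412, 280) [ 0.42776217 -0.12925864  0.03      ]
```

View pics/c0.png

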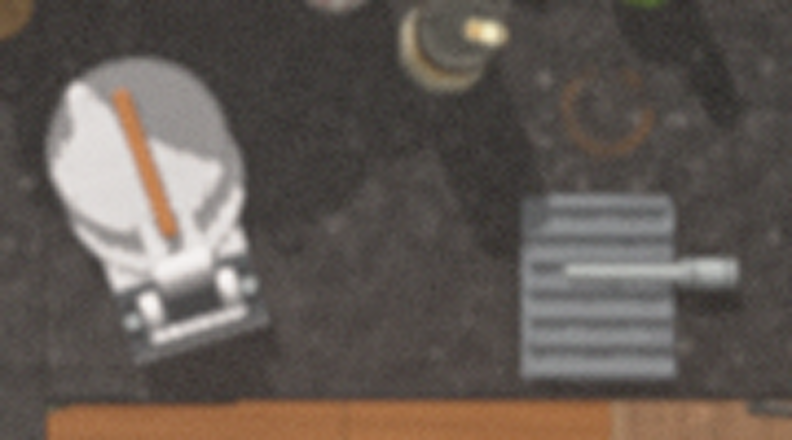

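The crop confirms it. The pale plate has its handle from (121,92) to (169,234), and the ears are at (151,310) and (229,283). The pin's tip is at (565,269) and its head runs from about (692,271) to (738,271).

```bash
python3 -c "
from h import *
W=lambda u,v,z: world('t0',(275+u/4.4,215+v/4.4),z)
a,b=W(121,92,.064),W(169,234,.064);print('handle',a,b,np.hypot(*(a-b)[:2]),np.degrees(np.arctan2(*(a-b)[1::-1])))
e,f=W(151,310,.063),W(229,283,.063);print('ears',e,f,np.hypot(*(e-f)[:2]),np.degrees(np.arctan2(*(e-f)[1::-1])))
u=(a-b)/np.linalg.norm(a-b); print('grip',b+u*.037)
t,h=W(565,269,.015),W(738,271,.015);print('pin',t,h,np.linalg.norm(t-h))
from scipy.spatial.transform import Rotation as R
print(R.from_quat(readout.get_obs()['tool_rot']).as_matrix())
"
```

```text
handle [0.56288455 0.21233614 0.064     ] [0.46337723 0.17888793 0.064     ] 0.10497852219422958 18.57946288613534
ears [0.4108553  0.19140977 0.063     ] [0.42932958 0.13734059 0.063     ] 0.0571382141719491 108.86420511120203
grip [0.49844888 0.19067685 0.064     ]
pin [ 0.44063748 -0.10529465  0.015     ] [ 0.43882399 -0.23010162  0.015     ] 0.12482014370465183
[[-9.12760059e-01  4.08495366e-01 -7.81735221e-04]
 [ 4.08496113e-01  9.12758499e-01 -1.68767372e-03]
 [ 2.41285749e-05 -1.85977696e-03 -9.99998270e-01]]
```

{"api": "jog_arm", "payload": {
  "motion": [
    {"x": -55, "y": -17, "z": 0, "spin": -6},
    {"x": -110, "y": -35, "z": 0, "spin": -12},
    {"x": -165, "y": -53, "z": 5, "spin": -18},
    {"x": -220, "y": -71, "z": 15, "spin": -25},
    {"x": -275, "y": -89, "z": 25, "spin": -31},
    {"x": -330, "y": -106, "z": 35, "spin": -37},
    {"x": -377, "y": -122, "z": 45, "spin": -43},
    {"x": -377, "y": -122, "z": 50, "spin": -43}
  ]
}}

```text
validation failed for argument at $.mo...
```

{"api": "jog_arm", "payload": {
  "motion": [
    {"x": 0},
    {"x": 0}
  ]
}}

```text
validation failed for argument at $.mo...
```

```bash
python3 -c "
from h import *
snap('wrist','w1');o=readout.get_obs();print(o['joint_pos'],o['eef_pos'],o['ft_force'])
from scipy.spatial.transform import Rotation as R
print(R.from_quat(o['tool_rot']).as_matrix())"
```

```text
[1.15000737e+00 2.41250129e-01 4.00493081e-03 1.33521101e+00
 8.41906189e-06 1.57080250e+00] [0.20403465 0.45593007 0.2306014 ] [-0.33407882  1.15122164 -0.23853306]
[[-9.12764427e-01  4.08485778e-01 -6.85712064e-04]
 [ 4.08486354e-01  9.12763175e-01 -1.51164115e-03]
 [ 8.40880915e-06 -1.65987629e-03 -9.99998622e-01]]
```

View pics/w1.png

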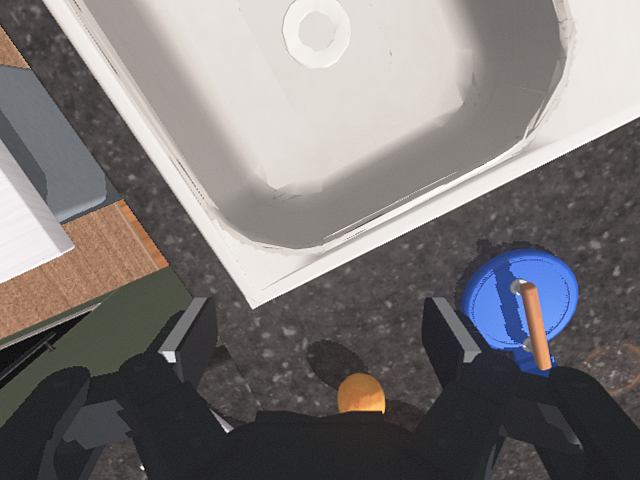

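Both moves were refused, so the arm hasn't moved and this wrist view still shows the sink. The rows probably need every key, so I'll fill them all in.

{"api": "jog_arm", "payload": {
  "motion": [
    {"x": -55, "y": -17, "z": 0, "spin": -6, "fingers": -1},
    {"x": -110, "y": -35, "z": 0, "spin": -12, "fingers": -1},
    {"x": -165, "y": -53, "z": 5, "spin": -18, "fingers": -1},
    {"x": -220, "y": -71, "z": 15, "spin": -25, "fingers": -1},
    {"x": -275, "y": -89, "z": 25, "spin": -31, "fingers": -1},
    {"x": -330, "y": -106, "z": 35, "spin": -37, "fingers": -1},
    {"x": -377, "y": -122, "z": 45, "spin": -43, "fingers": -1},
    {"x": -377, "y": -122, "z": 50, "spin": -43, "fingers": -1}
  ]
}}

```text
clock: 1.15
eef_pos: [0.5002, 0.1883, 0.18]
tool_rot: [-0.161, 0.987, -0.0, -0.001]
ft_force: [-0.9, 0.3, -0.3]
grip_width: 0.085
grasp_force: 0.0
```

{"api": "jog_arm", "payload": {
  "motion": [
    {"x": 0, "y": 0, "z": 0, "spin": 0, "fingers": -1},
    {"x": 0, "y": 0, "z": 0, "spin": 0, "fingers": -1}
  ]
}}

```text
clock: 1.4
eef_pos: [0.4978, 0.1919, 0.1815]
tool_rot: [-0.165, 0.986, 0.0, -0.0]
ft_force: [0.4, 0.1, -0.0]
grip_width: 0.0855
grasp_force: 0.0
```

```bash
python3 -c "
from h import *
snap('wrist','w2');o=readout.get_obs();print(o['joint_pos'],o['eef_pos'],o['ft_force'])
from scipy.spatial.transform import Rotation as R
print(R.from_quat(o['tool_rot']).as_matrix())"
```

```text
[ 3.68155617e-01  3.32303954e-01 -6.52479953e-04  1.23740311e+00
  1.38301779e-04  3.66641533e-02] [0.4978496  0.1920869  0.18174925] [-0.56742136  0.16437694 -0.29532306]
[[-9.45557906e-01 -3.25453711e-01  3.57738168e-04]
 [-3.25453622e-01  9.45557961e-01  2.86229507e-04]
 [-4.31416628e-04  1.54219391e-04 -9.99999895e-01]]
```

View pics/w2.png

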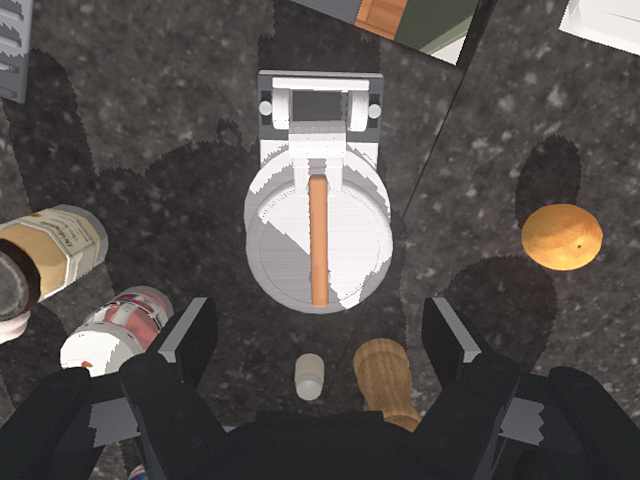

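The wrist view shows the handle from (317,175) to (320,306), the ears at columns 273-288 and 352-367, the eye at columns 289-346 and rows 121-157, and the web at rows 77-90. The hinge is clear and the fingers are free of everything.

```bash
python3 -c "
from h import *
W=lambda u,v,z: world('w2',(u,v),z)
a,b=W(320,306,.064),W(317.5,175,.064);print('handle',a,b,np.hypot(*(a-b)[:2]),np.degrees(np.arctan2(*(a-b)[1::-1])))
print('grip',b+(a-b)*37/110)
e=[W(280.5,108,.063),W(359.5,108,.063)];print('ears',e,np.degrees(np.arctan2(*(e[1]-e[0])[1::-1])),'mid',(e[0]+e[1])/2)
q=W(317.5,139,.061);print('eye top',q,'bolts',W(265,107,.027),W(375,107,.027))
print(W(273,108,.063),W(367,108,.063),W(257,85,.01),W(384,85,.01))
crop('w2',230,60,180,150,4.4,'c2')
"
```

```text
handle [0.56367675 0.21581037 0.064     ] [0.46233465 0.17894945 0.064     ] 0.10783760375367157 19.98772156975658
grip [0.49642245 0.19134813 0.064     ]
ears [array([0.42697032, 0.13981945, 0.063     ]), array([0.40922349, 0.19143152, 0.063     ])] 108.97554793701758 mid [0.41809691 0.16562549 0.063     ]
eye top [0.43844514 0.17075639 0.061     ] bolts [0.43088639 0.12438261 0.027     ] [0.40278266 0.20611558 0.027     ]
[0.42865543 0.13491874 0.063     ] [0.40753895 0.19633058 0.063     ] [0.41720811 0.11102764 0.01      ] [0.38351424 0.2090308  0.01      ]
```

View pics/c2.png

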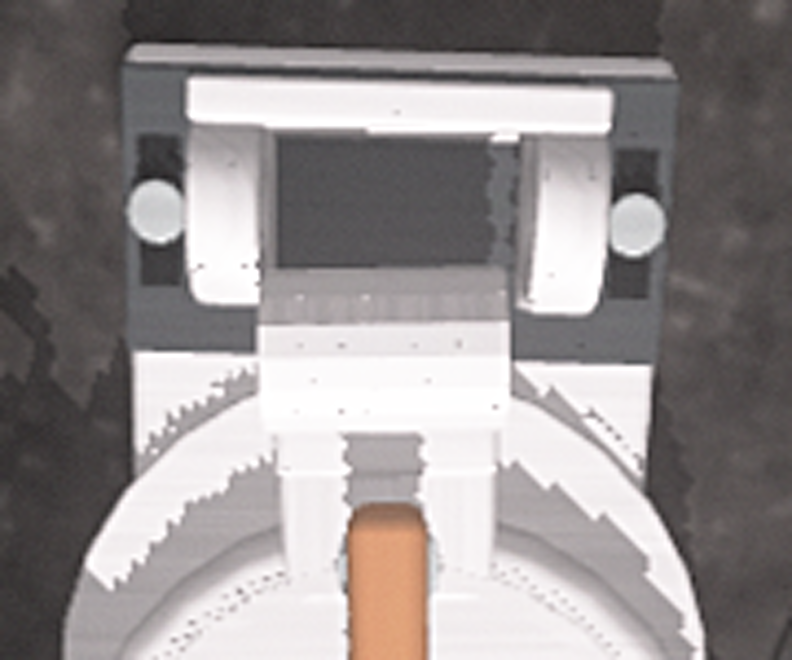

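```bash
cat >> h.py <<'E'
def C(f,x0,y0,s): return lambda u,v,z: world(f,(x0+(u+.5)/s-.5,y0+(v+.5)/s-.5),z)
E
python3 -c "
from h import *
W=C('w2',230,60,4.4)
ang=lambda d: np.degrees(np.arctan2(d[1],d[0]))
b1,b2=W(157,212,.027),W(637,225,.027);y=b2-b1;print('bolts',np.linalg.norm(y),ang(y)-90,'mid',(b1+b2)/2)
w1,w2=W(190,122,.063),W(610,133,.063);print('web',ang(w2-w1)-90,np.linalg.norm(w2-w1),(w1+w2)/2)
e1,e2=W(261,370,.061),W(509,372,.061);print('eye',ang(e2-e1)-90,np.linalg.norm(e2-e1),(e1+e2)/2)
e1,e2=W(263,322,.058),W(508,322,.058);print('eyefr',ang(e2-e1)-90,np.linalg.norm(e2-e1),(e1+e2)/2)
Y=y/np.linalg.norm(y);M=(b1+b2)/2;X=np.array([Y[1],-Y[0],0])
for n,p in dict(web=(w1+w2)/2,ears=(W(187,200,.063)+W(608,205,.063))/2,eye=W(385,371,.061),h1=world('w2',(320,306),.064),h0=W(388,512,.064)).items(): print(n,'x',(p-M)@X*1e3,'y',(p-M)@Y*1e3)
"
```

```text
bolts 0.08590586486819303 17.507100431577626 mid [0.4184575  0.16573149 0.027     ]
web 17.577174585483036 0.06492914731222295 [0.40617265 0.1619248  0.063     ]
eye 18.529184973483353 0.040436567379723724 [0.44178282 0.17160878 0.061     ]
eyefr 18.978213534437444 0.04002503463458852 [0.43460081 0.16921613 0.058     ]
web x -12.860961214142133 y 0.06520857921441968
ears x -1.9158276035860453 y -0.05020505109809407
eye x 24.012958705797338 y -1.4145270065715703
h1 x 153.55757556789905 y 4.073771293833815
h0 x 46.52835712859688 y -0.36099699606577385
```

{"api": "jog_arm", "payload": {
  "motion": [
    {"x": 2, "y": 0, "z": 50, "spin": 0, "fingers": -0.3},
    {"x": 2, "y": 0, "z": 100, "spin": 0, "fingers": -0.3},
    {"x": 2, "y": 0, "z": 135, "spin": 0, "fingers": -0.3},
    {"x": 2, "y": 0, "z": 139, "spin": 0, "fingers": 0},
    {"x": 2, "y": 0, "z": 139, "spin": 0, "fingers": 1},
    {"x": 2, "y": 0, "z": 139, "spin": 0, "fingers": 1},
    {"x": 2, "y": 0, "z": 139, "spin": 0, "fingers": 1},
    {"x": 2, "y": 0, "z": 139, "spin": 0, "fingers": 1}
  ]
}}

```text
clock: 2.45
eef_pos: [0.4982, 0.1913, 0.0445]
tool_rot: [-0.164, 0.986, 0.001, 0.002]
ft_force: [-1.7, 1.4, 6.6]
grip_width: 0.0126
grasp_force: 60.3
```

{"api": "jog_arm", "payload": {
  "motion": [
    {"x": 3, "y": 0, "z": 0, "spin": 0.5, "fingers": 1},
    {"x": 6, "y": -0.5, "z": 0, "spin": 1, "fingers": 1},
    {"x": 9, "y": -1, "z": 0, "spin": 1.5, "fingers": 1},
    {"x": 12, "y": -1, "z": 0, "spin": 1.5, "fingers": 1},
    {"x": 12, "y": -1, "z": 0, "spin": 1.5, "fingers": 1}
  ]
}}

```text
clock: 3.08
eef_pos: [0.4888, 0.1865, 0.0445]
tool_rot: [-0.151, 0.989, 0.001, 0.004]
ft_force: [3.7, 1.2, 6.9]
grip_width: 0.013
grasp_force: 60.2
```

```bash
python3 -c "
from h import *
snap('wrist','w3');o=readout.get_obs();print(o['eef_pos'],o['ft_force'])
from scipy.spatial.transform import Rotation as R
print(R.from_quat(o['tool_rot']).as_matrix())
cv2.imwrite('pics/c3.png',cv2.resize(cv2.imread('pics/w3.png'),(800,600)))"
```

```text
[0.48880528 0.18653492 0.04450235] [4.43447469 1.41111697 5.77310306]
[[-9.54441335e-01 -2.98314889e-01  7.06863575e-03]
 [-2.98305247e-01  9.54467491e-01  2.40576263e-03]
 [-7.46445784e-03  1.87548158e-04 -9.99972123e-01]]
```

View pics/c3.png

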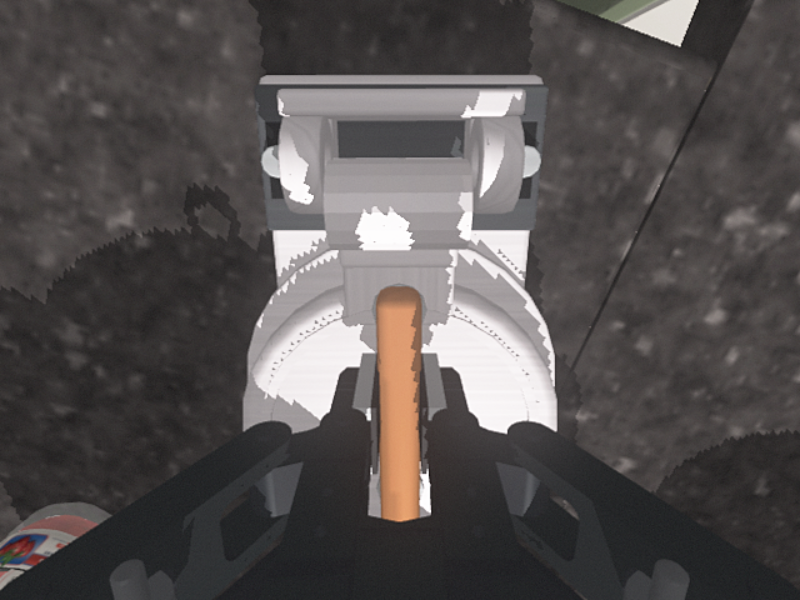

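{"api": "jog_arm", "payload": {
  "motion": [
    {"x": 2, "y": 0.7, "z": 0, "spin": 0, "fingers": 1},
    {"x": 4, "y": 1.2, "z": 0, "spin": 0, "fingers": 1},
    {"x": 6, "y": 1.2, "z": 0, "spin": 0, "fingers": 1},
    {"x": 8, "y": 1.2, "z": 0, "spin": 0, "fingers": 1},
    {"x": 8, "y": 1.2, "z": 0, "spin": 0, "fingers": 1}
  ]
}}

```text
clock: 3.75
eef_pos: [0.4811, 0.1852, 0.0445]
tool_rot: [-0.151, 0.989, 0.0, 0.004]
ft_force: [4.9, 1.7, 5.2]
grip_width: 0.0127
grasp_force: 60.2
```

{"api": "jog_arm", "payload": {
  "motion": [
    {"x": 1, "y": 0, "z": 0, "spin": 0, "fingers": 1},
    {"x": 1, "y": 0, "z": 0, "spin": 0, "fingers": 1}
  ]
}}

```text
clock: 4.0
eef_pos: [0.4803, 0.185, 0.0445]
tool_rot: [-0.151, 0.989, 0.001, 0.004]
ft_force: [6.2, 1.6, 6.3]
grip_width: 0.0126
grasp_force: 60.3
```

{"api": "jog_arm", "payload": {
  "motion": [
    {"x": 1, "y": 0, "z": 0, "spin": 0, "fingers": 1},
    {"x": 1, "y": 0, "z": 0, "spin": 0, "fingers": 1}
  ]
}}

```text
clock: 4.25
eef_pos: [0.4794, 0.1847, 0.0445]
tool_rot: [-0.151, 0.989, 0.001, 0.004]
ft_force: [5.2, 0.8, 5.2]
grip_width: 0.0128
grasp_force: 60.2
```

{"api": "jog_arm", "payload": {
  "motion": [
    {"x": 1, "y": 0, "z": 0, "spin": 0, "fingers": 1},
    {"x": 1, "y": 0, "z": 0, "spin": 0, "fingers": 1}
  ]
}}

```text
clock: 4.5
eef_pos: [0.4784, 0.1844, 0.0445]
tool_rot: [-0.151, 0.989, 0.001, 0.004]
ft_force: [6.0, 2.3, 5.6]
grip_width: 0.0126
grasp_force: 60.2
```

{"api": "jog_arm", "payload": {
  "motion": [
    {"x": 1, "y": 0, "z": 0, "spin": 0, "fingers": 1},
    {"x": 1, "y": 0, "z": 0, "spin": 0, "fingers": 1}
  ]
}}

```text
clock: 4.75
eef_pos: [0.4775, 0.1841, 0.0445]
tool_rot: [-0.151, 0.989, 0.001, 0.004]
ft_force: [5.3, 2.4, 6.2]
grip_width: 0.0128
grasp_force: 60.2
```

{"api": "jog_arm", "payload": {
  "motion": [
    {"x": 0.5, "y": 0, "z": 0, "spin": 0, "fingers": 1},
    {"x": 0.5, "y": 0, "z": 0, "spin": 0, "fingers": 1}
  ]
}}

```text
clock: 5.0
eef_pos: [0.4774, 0.1841, 0.0445]
tool_rot: [-0.151, 0.989, 0.001, 0.004]
ft_force: [4.9, 1.8, 3.9]
grip_width: 0.0128
grasp_force: 60.1
```

{"api": "jog_arm", "payload": {
  "motion": [
    {"x": 0.7, "y": 0, "z": 0, "spin": 0, "fingers": 1},
    {"x": 0.7, "y": 0, "z": 0, "spin": 0, "fingers": 1}
  ]
}}

```text
clock: 5.25
eef_pos: [0.4773, 0.184, 0.0445]
tool_rot: [-0.151, 0.989, 0.001, 0.005]
ft_force: [7.4, 1.7, 2.6]
grip_width: 0.0125
grasp_force: 59.8
```

{"api": "jog_arm", "payload": {
  "motion": [
    {"x": 0.7, "y": 0, "z": 0, "spin": 0, "fingers": 1},
    {"x": 0.7, "y": 0, "z": 0, "spin": 0, "fingers": 1}
  ]
}}

```text
clock: 5.5
eef_pos: [0.4773, 0.184, 0.0445]
tool_rot: [-0.151, 0.989, 0.001, 0.006]
ft_force: [8.5, 2.2, 1.4]
grip_width: 0.0128
grasp_force: 59.6
```

{"api": "jog_arm", "payload": {
  "motion": [
    {"x": 0.7, "y": 0, "z": 0, "spin": 0, "fingers": 1},
    {"x": 0.7, "y": 0, "z": 0, "spin": 0, "fingers": 1}
  ]
}}

```text
clock: 5.75
eef_pos: [0.4773, 0.184, 0.0445]
tool_rot: [-0.151, 0.989, 0.001, 0.006]
ft_force: [10.0, 2.8, 0.0]
grip_width: 0.0128
grasp_force: 59.4
```

{"api": "jog_arm", "payload": {
  "motion": [
    {"x": -1.5, "y": 0, "z": 0, "spin": 0, "fingers": 1},
    {"x": -1.5, "y": 0, "z": 0, "spin": 0, "fingers": 1},
    {"x": -1.5, "y": 0, "z": 0, "spin": 0, "fingers": 0.2},
    {"x": -1.5, "y": 0, "z": 0, "spin": 0, "fingers": -0.3},
    {"x": -1.5, "y": 0, "z": -30, "spin": 0, "fingers": -0.6},
    {"x": -1.5, "y": 0, "z": -90, "spin": 0, "fingers": -1},
    {"x": -1.5, "y": 0, "z": -120, "spin": 0, "fingers": -1},
    {"x": -1.5, "y": 0, "z": -120, "spin": 0, "fingers": -1}
  ]
}}

```text
clock: 6.75
eef_pos: [0.4738, 0.1831, 0.1646]
tool_rot: [-0.151, 0.989, 0.0, 0.002]
ft_force: [0.7, 0.1, -0.1]
grip_width: 0.0855
grasp_force: 0.0
```

{"api": "jog_arm", "payload": {
  "motion": [
    {"x": 0, "y": 0, "z": 0, "spin": 0, "fingers": -1},
    {"x": 0, "y": 0, "z": 0, "spin": 0, "fingers": -1}
  ]
}}

```text
clock: 7.0
eef_pos: [0.4713, 0.1822, 0.1604]
tool_rot: [-0.151, 0.989, -0.0, -0.002]
ft_force: [0.1, -0.9, -0.4]
grip_width: 0.0853
grasp_force: 0.0
```

```bash
python3 -c "
from h import *
snap('wrist','w4');snap('side','s4');o=readout.get_obs();print(o['eef_pos'],o['ft_force'],o['joint_pos'])
from scipy.spatial.transform import Rotation as R
print(R.from_quat(o['tool_rot']).as_matrix())
p=pix('w4',[.418,.166,.05])[0].astype(int);print(p)
crop('w4',p[0]-90,max(0,p[1]-55),180,135,4.4,'c4')"
```

```text
[0.4717719  0.18241198 0.16080225] [ 0.16140934  0.98192623 -0.6262675 ] [ 3.68968039e-01  2.96570464e-01 -1.08149391e-01  1.16924655e+00
 -3.40859774e-05  6.54603153e-02]
[[-9.54289341e-01 -2.98869845e-01 -2.94443270e-03]
 [-2.98867633e-01  9.54293853e-01 -1.17508821e-03]
 [ 3.16105246e-03 -2.41378524e-04 -9.99994975e-01]]
[319 151]
```

View pics/c4.png

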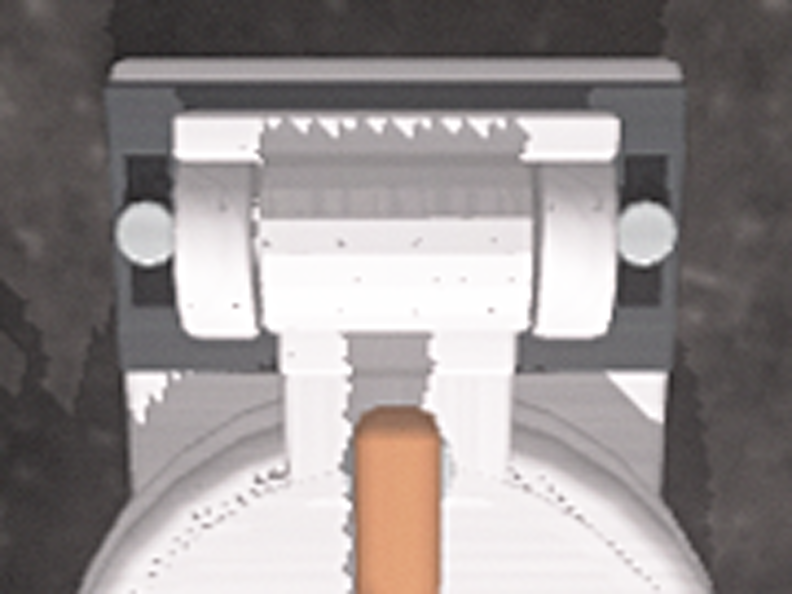

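The eye is home: columns 261-532 lie centred between the ears' outer edges at 175 and 617, and its front sits against the web at row ~160. The plate is square with the press. Next I'll work out the ear height and hinge position from this view.

```bash
python3 -c "
from h import *
W=C('w4',229,96,4.4)
c=np.load('pics/w4.npz');R=cv2.Rodrigues(c['rvec'])[0];print('cam',-R.T@c['tvec'].ravel(),R[2],c['K'][0,0])
ang=lambda d: np.degrees(np.arctan2(d[1],d[0]))
b1,b2=W(145,234,.027),W(645,234,.027);Y=(b2-b1);print(np.linalg.norm(Y),ang(Y)-90);Y/=np.linalg.norm(Y);M=(b1+b2)/2;X=np.array([Y[1],-Y[0],0])
print('M',M)
def rep(n,p): print(n,np.round(p,4),'xy',np.round([(p-M)@X*1e3,(p-M)@Y*1e3],1))
for z in (.058,.061,.063,.066): rep('ear%g'%z,(W(175,240,z)+W(617,240,z))/2); print(np.linalg.norm(W(175,240,z)-W(617,240,z)))
for z in (.058,.061): print('eyew',np.linalg.norm(W(261,290,z)-W(532,290,z)))
rep('webfront .058',W(396,160,.058));rep('webback',W(396,115,.058));rep('ear +x end .048',W(396,338,.048))
rep('eye top mid .061',W(396,275,.061)); rep('eye +x edge',W(396,332,.055))
rep('handle end',W(398,408,.063))
"
```

```text
cam [0.39554212 0.15919514 0.30258256] [ 0.29302308  0.09057269 -0.95180568] 356.42230288337
0.08594489454044495 17.399534476944638
M [0.41841445 0.16541695 0.027     ]
ear0.058 [0.4167 0.1651 0.058 ] xy [-1.8  0.3]
0.06750628409857701
ear0.061 [0.4164 0.1651 0.061 ] xy [-2.   0.3]
0.0666782657277105
ear0.063 [0.4162 0.165  0.063 ] xy [-2.2  0.3]
0.06612625348046614
ear0.066 [0.416  0.1649 0.066 ] xy [-2.5  0.3]
0.06529823510959967
eyew 0.04178974081451952
eyew 0.04127715634078902
webfront .058 [0.4054 0.1616 0.058 ] xy [-13.6   0.3]
webback [0.3992 0.1597 0.058 ] xy [-20.    0.3]
ear +x end .048 [0.4324 0.17   0.048 ] xy [14.7  0.2]
eye top mid .061 [0.4214 0.1666 0.061 ] xy [3.2 0.3]
eye +x edge [0.4304 0.1694 0.055 ] xy [12.7  0.2]
handle end [0.4404 0.1729 0.063 ] xy [23.2  0.6]
```

{"api": "jog_arm", "payload": {
  "motion": [
    {"x": 19, "y": -46, "z": 0, "spin": 10, "fingers": -1},
    {"x": 38, "y": -92, "z": 0, "spin": 20, "fingers": -1},
    {"x": 57, "y": -138, "z": 0, "spin": 30, "fingers": -1},
    {"x": 76, "y": -184, "z": 0, "spin": 40, "fingers": -1},
    {"x": 95, "y": -230, "z": 0, "spin": 50, "fingers": -1},
    {"x": 114, "y": -276, "z": 0, "spin": 60, "fingers": -1},
    {"x": 133, "y": -322, "z": 0, "spin": 70, "fingers": -1},
    {"x": 149, "y": -365, "z": 0, "spin": 80, "fingers": -1}
  ]
}}

```text
clock: 8.1
eef_pos: [0.4389, -0.2117, 0.1617]
tool_rot: [0.522, 0.853, -0.0, -0.001]
ft_force: [0.9, -0.1, 0.4]
grip_width: 0.0851
grasp_force: 0.0
```

{"api": "jog_arm", "payload": {
  "motion": [
    {"x": 0, "y": 0, "z": 0, "spin": 10, "fingers": -1},
    {"x": 0, "y": 0, "z": 0, "spin": 20, "fingers": -1},
    {"x": 0, "y": 0, "z": 0, "spin": 28, "fingers": -1},
    {"x": 0, "y": 0, "z": 0, "spin": 28, "fingers": -1},
    {"x": 0, "y": 0, "z": 0, "spin": 28, "fingers": -1}
  ]
}}

```text
clock: 8.72
eef_pos: [0.4394, -0.2099, 0.1619]
tool_rot: [0.71, 0.704, -0.0, -0.0]
ft_force: [0.2, 0.5, -0.3]
grip_width: 0.0849
grasp_force: 0.0
```

```bash
python3 -c "
from h import *
snap('wrist','w5');o=readout.get_obs();print(o['eef_pos'],o['ft_force'],o['joint_pos'])
from scipy.spatial.transform import Rotation as R
print(R.from_quat(o['tool_rot']).as_matrix())
print(pix('w5',[[.439,-.211,.011],[.4406,-.1053,.011]]))"
```

```text
[ 0.43952684 -0.20994321  0.16201952] [-0.0830543   0.35231953 -0.37772568] [-4.45621921e-01  2.58321188e-01 -1.57302435e-01  1.15574567e+00
  1.23354862e-05  1.13416900e+00]
[[ 8.99454542e-03  9.99959417e-01 -5.11695404e-04]
 [ 9.99959516e-01 -8.99441424e-03  2.58090394e-04]
 [ 2.53477520e-04 -5.13996094e-04 -9.99999836e-01]]
[[318.9465344  214.5716811 ]
 [319.84673065  80.28186231]]
```

View pics/w5.png

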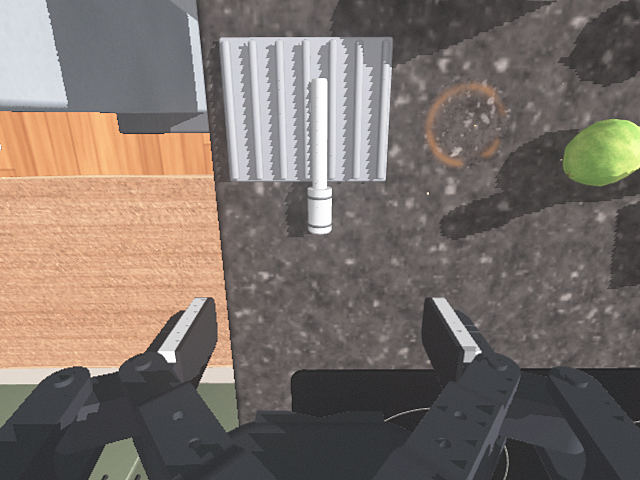

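The wrist view shows the pin lying straight along the image: tip at (320,79), shoulder at (319,188), head end at about (319,233). The mat edge is at row 181 and the head is free.

```bash
python3 -c "
from h import *
W=lambda u,v,z: world('w5',(u,v),z)
t,s,h=W(320,79,.013),W(319,188,.018),W(319.5,233,.011);print(t,s,h,np.linalg.norm(t-s),np.linalg.norm(t-h))
print('head c',s-(t-s)/np.linalg.norm(t-s)*.019, np.degrees(np.arctan2(*(t-h)[1::-1])))
"
```

```text
[ 0.4407166  -0.10457683  0.013     ] [ 0.43925467 -0.18671224  0.018     ] [ 0.43933581 -0.22754079  0.011     ] 0.08230043646338056 0.12298796867638474
head c [ 0.43891717 -0.20567414  0.01915431] 89.3566411140801
```

{"api": "jog_arm", "payload": {
  "motion": [
    {"x": 2.5, "y": -0.4, "z": 50, "spin": 0, "fingers": -1},
    {"x": 2.5, "y": -0.4, "z": 100, "spin": 0, "fingers": -0.5},
    {"x": 2.5, "y": -0.4, "z": 140, "spin": 0, "fingers": -0.3},
    {"x": 2.5, "y": -0.4, "z": 155, "spin": 0, "fingers": -0.2},
    {"x": 2.5, "y": -0.4, "z": 159, "spin": 0, "fingers": 0},
    {"x": 2.5, "y": -0.4, "z": 159, "spin": 0, "fingers": 0.1},
    {"x": 2.5, "y": -0.4, "z": 159, "spin": 0, "fingers": 0.2}
  ]
}}

```text
clock: 9.65
eef_pos: [0.4406, -0.2082, 0.0048]
tool_rot: [0.711, 0.703, 0.001, 0.001]
ft_force: [-0.6, 0.4, 0.5]
grip_width: 0.0341
grasp_force: 0.0
```

{"api": "jog_arm", "payload": {
  "motion": [
    {"x": 0, "y": 0, "z": 0, "spin": 0, "fingers": 1},
    {"x": 0, "y": 0, "z": 0, "spin": 0, "fingers": 1},
    {"x": 0, "y": 0, "z": 0, "spin": 0, "fingers": 1},
    {"x": 0, "y": 0, "z": 0, "spin": 0, "fingers": 1}
  ]
}}

```text
clock: 10.15
eef_pos: [0.4403, -0.208, 0.0044]
tool_rot: [0.711, 0.703, 0.0, 0.001]
ft_force: [-0.3, 0.9, 6.2]
grip_width: 0.0176
grasp_force: 58.7
```

{"api": "jog_arm", "payload": {
  "motion": [
    {"x": 0, "y": 0, "z": -10, "spin": 0, "fingers": 1},
    {"x": 0, "y": 0, "z": -40, "spin": 0, "fingers": 1},
    {"x": 0, "y": 0, "z": -80, "spin": 0, "fingers": 1},
    {"x": 0, "y": 0, "z": -110, "spin": 0, "fingers": 1},
    {"x": 0, "y": 0, "z": -110, "spin": 0, "fingers": 1},
    {"x": 0, "y": 0, "z": -110, "spin": 0, "fingers": 1}
  ]
}}

```text
clock: 10.9
eef_pos: [0.4384, -0.2072, 0.1125]
tool_rot: [0.711, 0.703, -0.0, -0.001]
ft_force: [-0.4, -0.1, -1.1]
grip_width: 0.0175
grasp_force: 58.7
```

```bash
python3 -c "
from h import *
snap('wrist','w6');snap('side','s6');o=readout.get_obs();print(o['eef_pos'],o['ft_force'],o['joint_pos'])
from scipy.spatial.transform import Rotation as R
M=R.from_quat(o['tool_rot']).as_matrix();print(M)
cv2.imwrite('pics/c6.png',cv2.resize(cv2.imread('pics/w6.png')[60:420,100:580],(800,600)))"
```

```text
[ 0.4379933  -0.20699278  0.11178673] [-0.04094618  0.24759051 -0.46881486] [-4.41450246e-01  3.01281370e-01 -2.40852389e-01  1.03198733e+00
 -5.22778785e-05  1.13999289e+00]
[[ 0.01064855  0.99993872 -0.00302836]
 [ 0.9999424  -0.01064443  0.00137324]
 [ 0.00134092 -0.00304281 -0.99999447]]
```

View pics/c6.png

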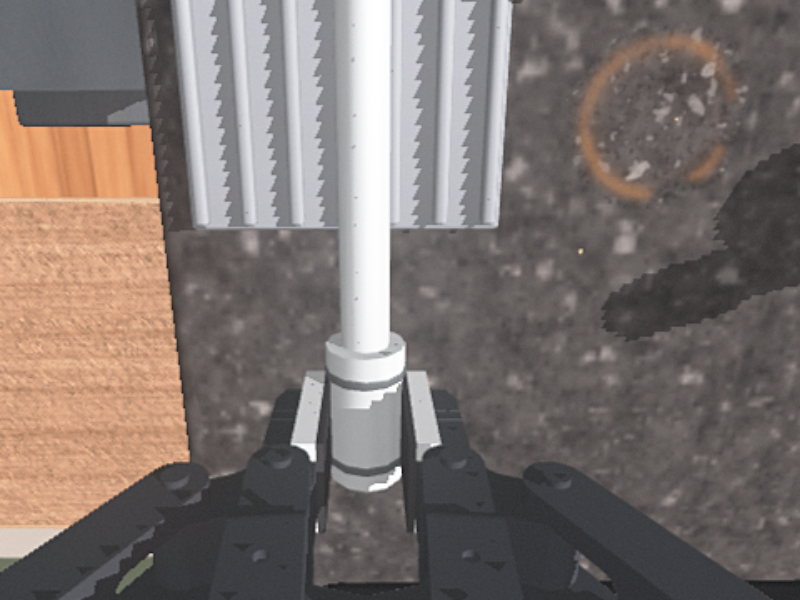

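The pin is held squarely by its head between the pads. The shank is straight at crop columns 340-390 and the shoulder is at row ~345. I've used all ten views, so from here I'll measure numerically.

```bash
python3 -c "
from h import *
im=np.load('pics/w6.npz')['pixels'].astype(int).min(2)
for r in list(range(0,260,12)):
    row=im[r,290:350]; g=np.where(row>225)[0]; print(r,(g.min()+290,g.max()+290,len(g)) if len(g) else None)
print(im[10,290:350]);print(im[220,290:350])
print(pix('w6',[[.438+.00,-.207+.019,.1185],[.439,-.207+.103,.1185]]))
"
```

```text
0 None
12 None
24 None
36 None
48 (np.int64(313), np.int64(333), 21)
60 (np.int64(314), np.int64(333), 20)
72 (np.int64(313), np.int64(333), 21)
84 (np.int64(313), np.int64(333), 21)
96 (np.int64(313), np.int64(333), 21)
108 (np.int64(314), np.int64(333), 20)
120 (np.int64(314), np.int64(333), 20)
132 (np.int64(314), np.int64(333), 20)
144 (np.int64(314), np.int64(333), 20)
156 (np.int64(314), np.int64(333), 20)
168 (np.int64(314), np.int64(333), 20)
180 (np.int64(314), np.int64(333), 20)
192 (np.int64(314), np.int64(333), 20)
204 (np.int64(314), np.int64(333), 20)
216 (np.int64(314), np.int64(333), 20)
228 (np.int64(315), np.int64(333), 19)
240 (np.int64(315), np.int64(333), 19)
252 (np.int64(315), np.int64(332), 18)
[ 89  91  92  96  99 102 101 102 102  96  97  98  97  98  94  94  93  87
  85  83  92  91  90  88  88  87  85  87  84  83  86  87  88  87  92  97
  98  98  95  98  96  92  92  89  92  89  71  66  69  69  69  67  67  68
  66  65  67  65  67  67]
[101 100 102 101 102 105 105 106 110 106 103 103  97 115 147 153 157 163
 172 179 183 191 205 217 224 230 236 239 244 247 251 252 252 253 253 253
 254 253 252 251 251 252 255 236  67  85  90  89  91  95  96 100 104 105
 106 106 110 108 104  98]
[[318.35708016 268.32964699]
 [318.5285986   42.94330013]]
```

```bash
python3 -c "
from h import *
im=np.load('pics/w6.npz')['pixels'].astype(int).min(2)
print('col',im[30:60,325]); print('col318',im[30:60,318])
for r in (56,80,100,130): print(r,im[r,296:320],im[r,330:338])
print(im[185:265:8,300:308])
print(im[255:290,325])
o=[.438,-.207,.1185]
for dp in (-.02,0,.02):
  P=[[.438+s*.006,-.207+.019+.082*f,.1185+dp*(.019+.082*f)] for f in (.2,.95) for s in (-1,1)]; print(dp,pix('w6',P).round(1).tolist())
"
```

```text
col [202 200 204 203 211 147 122 158 255 255 255 255 255 255 255 255 255 255
 255 255 255 255 255 255 255 255 255 255 255 255]
col318 [199 201 202 201 201 201 194 238 249 248 247 247 247 248 249 249 248 249
 249 249 249 249 249 249 249 249 249 249 248 249]
56 [139 138 136 134 138 150 154 159 162 164 165 166 174 183 195 208 220 225
 233 238 242 245 249 251] [254 253 254 251 219 182 200 210]
80 [138 141 139 130 135 148 156 157 163 164 166 169 172 184 198 207 219 225
 234 239 242 244 248 251] [253 253 254 250 222 185 201 209]
100 [136 138 135 139 137 143 155 159 161 165 167 170 173 181 197 208 220 224
 231 238 242 245 249 250] [253 253 254 247 202 188 204 213]
130 [134 136 137 137 131 130 148 155 162 164 165 170 172 180 194 203 207 222
 233 236 240 244 247 250] [252 252 254 247 199 189 203 213]
[[134 128 129 144 153 160 162 166]
 [132 130 128 139 152 156 157 166]
 [ 99 100 108 130 152 160 160 167]
 [102 100  99 125 148 158 158 165]
 [115 102  91 111 150 155 159 164]
 [106 110 106 120 138 149 159 161]
 [ 93  93  95 100 131 153 156 162]
 [ 88  89  88  97 127 152 157 162]
 [ 93  96  93  97 121 149 153 161]
 [ 92  99 105 107 118 143 153 162]]
[252 252 252 252 252 252 252 252 252 252 251 251 251 252 253 255 216 184
 184 175 231 245 244 243 243 243 243 244 244 244 244 244 249 241 174]
-0.02 [[303.0, 230.4], [332.8, 230.1], [298.9, 63.5], [332.9, 63.1]]
0 [[302.9, 230.9], [332.9, 230.6], [298.6, 62.7], [333.1, 62.3]]
0.02 [[302.9, 231.5], [332.9, 231.2], [298.3, 61.9], [333.3, 61.5]]
```

```bash
python3 -c "
from h import *
from scipy.optimize import least_squares
x0=.4381
def P(q,s,r): # along s from head centre, up r
    y,z,p=q; return [x0,-.207+y+s*np.cos(p)-r*np.sin(p),.1185+z+s*np.sin(p)+r*np.cos(p)]
for q in ([0,0,0],[0,0,.02],[0,0,-.02],[.002,0,0],[.002,0,-.02],[0,.003,0]): print(q,pix('w6',[P(q,.103,.0053),P(q,.101,.006),P(q,.019,.006),P(q,.019,.01),P(q,-.019,.01)])[:,1].round(1))
im=np.load('pics/w6.npz')['pixels'].astype(int).min(2); print(im[330:362,318])
"
```

```text
[0, 0, 0] [ 39.9  46.3 274.5 278.9 360.8]
[0, 0, 0.02] [ 39.1  45.6 275.2 279.8 360.6]
[0, 0, -0.02] [ 40.8  47.  273.8 278.  361. ]
[0.002, 0, 0] [ 33.   39.5 269.9 274.2 356.8]
[0.002, 0, -0.02] [ 34.1  40.3 269.2 273.3 357. ]
[0, 0.003, 0] [ 38.   44.6 277.8 282.3 365.6]
[163 165 164 164 165 164 165 165 166 166 174 112  84  86  83  86 161 166
 165 167 164 163 164 166 157 111  86  85  85  82  84  85]
```

{"api": "jog_arm", "payload": {
  "motion": [
    {"x": 40, "y": 4, "z": 0, "spin": -3, "fingers": 1},
    {"x": 80, "y": 8, "z": 0, "spin": -6, "fingers": 1},
    {"x": 120, "y": 12, "z": 0, "spin": -9, "fingers": 1},
    {"x": 160, "y": 17, "z": 0, "spin": -13, "fingers": 1},
    {"x": 195, "y": 21, "z": 0, "spin": -16, "fingers": 1},
    {"x": 225, "y": 24, "z": 0, "spin": -18, "fingers": 1},
    {"x": 225, "y": 24, "z": 0, "spin": -18, "fingers": 1},
    {"x": 225, "y": 24, "z": 0, "spin": -18, "fingers": 1}
  ]
}}

```text
clock: 12.0
eef_pos: [0.4648, 0.0168, 0.1124]
tool_rot: [0.592, 0.806, -0.001, -0.001]
ft_force: [-0.1, 0.4, -0.9]
grip_width: 0.0174
grasp_force: 58.7
```

```bash
cat >> h.py <<'E'
from scipy.spatial.transform import Rotation as R_
H=np.array([.4180,.1653]); PY=np.array([-.299,.954]); PX=np.array([.954,.299])
def st():
    o=readout.get_obs(); M=R_.from_quat(o['tool_rot']).as_matrix(); p=o['eef_pos']; d=p[:2]-H
    print('t %.2f press X %.2f Y %.2f z %.2f mm'%(o['clock'],d@PX*1e3,d@PY*1e3,p[2]*1e3),'yaw %.2f pitch(x) %.2f roll(y) %.2f deg'%(np.degrees(np.arctan2(M[1,0],M[0,0])),np.degrees(M[2,0]),np.degrees(M[2,1])),'F X %.1f Y %.1f Z %.1f'%(o['ft_force'][:2]@PX,o['ft_force'][:2]@PY,o['ft_force'][2]),'tq',o['ft_torque'].round(2),'w',o['grip_width'].round(4))
E
python3 -c "
from h import *
st(); c=snap('wrist','w7'); st()
h=np.array([*H,0])
def P(X,Y,z): return [*(H+PX*X/1e3+PY*Y/1e3),z]
print('ear near edge Y-34 top, x -15..15',pix('w7',[P(0,-34,.063),P(0,-22,.063),P(0,34,.063),P(13,-20,.06),P(0,-50,.027)]).round(0).tolist())
im=c['pixels'].astype(int).min(2); print('tipcol',im[30:60,318])
"
```

```text
Traceback (most recent call last):
  File "h.py", line 17, in st
    print('t %.2f press X %.2f Y %.2f z %.2f mm'%(o['clock'],d@PX*1e3,d@PY*1e3,p[2]*1e3),'yaw %.2f pitch(x) %.2f roll(y) %.2f deg'%(np.degrees(np.arctan2(M[1,0],M[0,0])),np.degrees(M[2,0]),np.degrees(M[2,1])),'F X %.1f Y %.1f Z %.1f'%(o['ft_force'][:2]@PX,o['ft_force'][:2]@PY,o['ft_force'][2]),'tq',o['ft_torque'].round(2),'w',o['grip_width'].round(4))
                                                                                                                                                                                                                                                                                                                                        ^^^^^^^^^^^^^^^^^^^^^
AttributeError: 'float' object has no attribute 'round'
```

```bash
sed -i "s/o\['grip_width'\].round(4)/round(o['grip_width'],4)/" h.py
cat >> h.py <<'E'
def P(X,Y,z): return [*(H+PX*X/1e3+PY*Y/1e3),z]
E
python3 -c "
from h import *
st(); c=snap('wrist','w7')
print(pix('w7',[P(0,-34,.063),P(0,-34,.058),P(13,-34,.048),P(0,-22,.063),P(0,-43,.027),P(0,-50,.0786)]).round(0).tolist())
im=c['pixels'].astype(int).min(2); print('tipcol',im[20:60,318])
np.set_printoptions(linewidth=250)
for r in range(0,40,5): print(r,im[r,240:400:4])
"
```

```text
t 12.00 press X 0.30 Y -155.65 z 112.36 mm yaw 107.38 pitch(x) 0.01 roll(y) -0.13 deg F X -0.0 Y 0.5 Z -0.9 tq [-0.   -0.06 -0.01] w 0.0174
[[319.0, 22.0], [319.0, 24.0], [344.0, 29.0], [319.0, -7.0], [319.0, 55.0], [319.0, 54.0]]
tipcol [253 255 253 192 153 147 169 192 196 191 190 185 164 152 151 151 141 213
 238 239 237 238 240 242 243 244 244 244 244 243 243 243 243 243 243 243
 243 243 242 242]
0 [ 59  59  63  66  67  71  75  73 183 133 245 252 254 255 162 178 197 218 235 245 251 253 254 254 255 255 237 229 226 227 234 254 254 254 254 254 254 254 254 254]
5 [ 60  55  60  71  85  77  75  74 180 142 240 252 254 255 170 178 208 223 235 244 250 253 254 255 255 255 255 255 159 161 192 188 188 185 187 185 184 206 255 205]
10 [ 55  64  61  64  67  71  76  77 177 174 236 251 254 255 170 181 200 220 240 248 252 254 255 255 255 255 255 255 109 106 112 192 207 181 212 158 181 199 231 192]
15 [ 58  56  54  63  65  67  69  70 173 179 230 252 254 255 171 182 202 227 240 249 253 254 255 255 255 255 255 255 140 140 110 214 205 151 211 169 176 192 233 194]
20 [ 59  63  69  64  67  70  73  72 157 177 221 252 254 255 170 179 208 227 242 250 254 255 255 255 255 255 254 255 137 136 131 217 201 199 206 214 162 186 219 252]
25 [ 64  72  69  68  72  70  73  70 142 180 143 222 229 249 167 148 148 149 151 147 148 146 158 155 169 200 255 255 138 136 138 215 204 205 177 211 152 179 191 234]
30 [ 58  61  58  64  64  63  71  74 126 180  88 146 150 150 150 150 150 167 178 188 188 179 174 158 154 153 146 127 135 138 135 211 203 203 160 210 201 159 183 208]
35 [ 60  60  60  63  67  64  65  64 123 188  94 119 146 148 151 154 155 151 152 153 152 152 154 155 162 165 159 138 135 134 136 210 202 205 205 167 208 149 164 191]
```

```bash
python3 -c "
from h import *
np.set_printoptions(linewidth=250)
im=np.load('pics/w7.npz')['pixels'].astype(int).min(2)
for r in (12,18): print(r,'left',im[r,286:304],'right',im[r,342:358])
for r in (70,110,150,200): print(r,im[r,296:308],im[r,328:340])
for X,z in ((15,.044),(15,.049),(15,.054),(-13,.044),(-13,.05),(-13,.055),(-13,.06)): print(X,z,pix('w7',P(X,-30,z)).round(1))
print('pin edges X=.3',pix('w7',[P(.3+s,y,.119) for y in (-62,-95) for s in (-6,6)]).round(1).tolist())
"
```

```text
12 left [253 253 254 254 255 255 255 226 157 166 174 172 172 178 184 185 189 195] right [255 255 255 255 255 255 255 220  90 109 111 111 117 136 141 145]
18 left [253 253 254 254 255 255 255 230 157 165 167 176 179 175 180 182 192 197] right [255 255 254 255 255 255 255 189 128 137 139 137 140 134 139 141]
70 [149 149 148 144 136 137 144 144 147 148 150 150] [254 253 252 251 252 250 212 147 157 151 149 152]
110 [114 110 109 107 112 121 134 144 146 148 149 150] [253 252 250 251 254 245 140  86  99 106 104  98]
150 [ 87  87  82  80  79  89 116 138 144 145 147 148] [252 250 248 250 253 242 136  90  95  95  96  88]
200 [ 94  91  90  92  89  85  89 114 139 143 146 149] [249 248 248 250 254 233  95  87  99 103 104 105]
15 0.044 [[347.8  22.1]]
15 0.049 [[348.6  19.7]]
15 0.054 [[349.3  17.2]]
-13 0.044 [[294.1  22.2]]
-13 0.05 [[293.3  19.3]]
-13 0.055 [[292.5  16.7]]
-13 0.06 [[291.8  14. ]]
pin edges X=.3 [[302.4, 73.2], [336.8, 73.2], [303.7, 168.2], [335.4, 168.2]]
```

{"api": "jog_arm", "payload": {
  "motion": [
    {"x": 15, "y": 0.4, "z": 10, "spin": 0.3, "fingers": 1},
    {"x": 28, "y": 0.4, "z": 25, "spin": 0.3, "fingers": 1},
    {"x": 28, "y": 0.4, "z": 38, "spin": 0.3, "fingers": 1},
    {"x": 28, "y": 0.4, "z": 42, "spin": 0.3, "fingers": 1},
    {"x": 28, "y": 0.4, "z": 42, "spin": 0.3, "fingers": 1},
    {"x": 28, "y": 0.4, "z": 42, "spin": 0.3, "fingers": 1}
  ]
}}

```text
clock: 12.8
eef_pos: [0.4582, 0.0438, 0.0717]
tool_rot: [0.594, 0.804, 0.0, 0.0]
ft_force: [0.2, 0.2, -1.1]
grip_width: 0.0175
grasp_force: 58.7
```

```bash
python3 -c "
from h import *
st()"
```

```text
t 12.80 press X 1.99 Y -127.97 z 71.69 mm yaw 107.05 pitch(x) -0.01 roll(y) 0.05 deg F X 0.3 Y 0.1 Z -1.1 tq [-0.03 -0.    0.01] w 0.0175
```

{"api": "jog_arm", "payload": {
  "motion": [
    {"x": 0, "y": 0, "z": 1, "spin": 0, "fingers": 1},
    {"x": 0, "y": 0, "z": 2, "spin": 0, "fingers": 1},
    {"x": 0, "y": 0, "z": 2, "spin": 0, "fingers": 1}
  ]
}}

```text
clock: 13.18
eef_pos: [0.4577, 0.044, 0.0693]
tool_rot: [0.594, 0.804, 0.0, 0.0]
ft_force: [0.4, 0.3, -0.9]
grip_width: 0.0172
grasp_force: 58.7
```

{"api": "jog_arm", "payload": {
  "motion": [
    {"x": 0, "y": 0, "z": 1, "spin": 0, "fingers": 1},
    {"x": 0, "y": 0, "z": 1, "spin": 0, "fingers": 1}
  ]
}}

```text
clock: 13.42
eef_pos: [0.4576, 0.044, 0.0682]
tool_rot: [0.594, 0.804, -0.0, -0.0]
ft_force: [0.9, 0.4, -0.5]
grip_width: 0.0178
grasp_force: 58.7
```

{"api": "jog_arm", "payload": {
  "motion": [
    {"x": 0, "y": 0, "z": 1, "spin": 0, "fingers": 1},
    {"x": 0, "y": 0, "z": 1, "spin": 0, "fingers": 1}
  ]
}}

```text
clock: 13.68
eef_pos: [0.4576, 0.044, 0.0672]
tool_rot: [0.594, 0.804, -0.0, -0.0]
ft_force: [-0.0, 0.5, -0.7]
grip_width: 0.0178
grasp_force: 58.7
```

{"api": "jog_arm", "payload": {
  "motion": [
    {"x": 0, "y": 0, "z": 1, "spin": 0, "fingers": 1},
    {"x": 0, "y": 0, "z": 1, "spin": 0, "fingers": 1}
  ]
}}

```text
clock: 13.92
eef_pos: [0.4576, 0.044, 0.0662]
tool_rot: [0.594, 0.804, -0.0, -0.0]
ft_force: [-0.2, 0.3, -0.9]
grip_width: 0.0176
grasp_force: 58.7
```

{"api": "jog_arm", "payload": {
  "motion": [
    {"x": 0, "y": 0, "z": 1, "spin": 0, "fingers": 1},
    {"x": 0, "y": 0, "z": 1, "spin": 0, "fingers": 1}
  ]
}}

```text
clock: 14.18
eef_pos: [0.4576, 0.044, 0.0652]
tool_rot: [0.594, 0.804, -0.0, -0.0]
ft_force: [-0.9, -0.4, -0.9]
grip_width: 0.018
grasp_force: 58.7
```

{"api": "jog_arm", "payload": {
  "motion": [
    {"x": 0, "y": 0, "z": 1, "spin": 0, "fingers": 1},
    {"x": 0, "y": 0, "z": 1, "spin": 0, "fingers": 1}
  ]
}}

```text
clock: 14.42
eef_pos: [0.4576, 0.044, 0.0642]
tool_rot: [0.594, 0.804, -0.0, -0.0]
ft_force: [-0.5, -0.4, 0.0]
grip_width: 0.0176
grasp_force: 58.7
```

{"api": "jog_arm", "payload": {
  "motion": [
    {"x": 0, "y": 0, "z": 1, "spin": 0, "fingers": 1},
    {"x": 0, "y": 0, "z": 1, "spin": 0, "fingers": 1}
  ]
}}

```text
clock: 14.68
eef_pos: [0.4576, 0.044, 0.0632]
tool_rot: [0.594, 0.804, -0.0, -0.0]
ft_force: [0.9, -0.1, -0.6]
grip_width: 0.0174
grasp_force: 58.7
```

```bash
python3 -c "
from h import *
st()"
```

```text
t 14.68 press X 1.52 Y -127.56 z 63.23 mm yaw 107.09 pitch(x) 0.00 roll(y) -0.01 deg F X 0.8 Y -0.4 Z -0.6 tq [ 0.03 -0.03  0.  ] w 0.0174
```

{"api": "jog_arm", "payload": {
  "motion": [
    {"x": 0, "y": 0, "z": 0.8, "spin": 0, "fingers": 1},
    {"x": 0, "y": 0, "z": 0.8, "spin": 0, "fingers": 1}
  ]
}}

```text
clock: 14.92
eef_pos: [0.4576, 0.044, 0.0624]
tool_rot: [0.594, 0.804, -0.0, -0.0]
ft_force: [1.1, 0.8, -0.6]
grip_width: 0.0173
grasp_force: 58.7
```

{"api": "jog_arm", "payload": {
  "motion": [
    {"x": 0, "y": 0, "z": 0.8, "spin": 0, "fingers": 1},
    {"x": 0, "y": 0, "z": 0.8, "spin": 0, "fingers": 1}
  ]
}}

```text
clock: 15.18
eef_pos: [0.4576, 0.044, 0.0616]
tool_rot: [0.594, 0.804, -0.0, -0.0]
ft_force: [-0.2, -0.8, -1.6]
grip_width: 0.0173
grasp_force: 58.7
```

{"api": "jog_arm", "payload": {
  "motion": [
    {"x": 0, "y": 0, "z": 0.8, "spin": 0, "fingers": 1},
    {"x": 0, "y": 0, "z": 0.8, "spin": 0, "fingers": 1}
  ]
}}

```text
clock: 15.42
eef_pos: [0.4576, 0.044, 0.0608]
tool_rot: [0.594, 0.804, -0.0, -0.0]
ft_force: [0.3, -0.2, -0.5]
grip_width: 0.0176
grasp_force: 58.7
```

```bash
python3 -c "
from h import *
st()"
```

```text
t 15.43 press X 1.52 Y -127.57 z 60.84 mm yaw 107.09 pitch(x) 0.00 roll(y) -0.01 deg F X 0.2 Y -0.3 Z -0.5 tq [-0.02  0.   -0.01] w 0.0176
```

Nothing touched yet, so the bracket sits at or below nominal. I'll keep feeling downward.

{"api": "jog_arm", "payload": {
  "motion": [
    {"x": 0, "y": 0, "z": 0.7, "spin": 0, "fingers": 1},
    {"x": 0, "y": 0, "z": 0.7, "spin": 0, "fingers": 1}
  ]
}}

```text
clock: 15.68
eef_pos: [0.4576, 0.044, 0.0602]
tool_rot: [0.594, 0.804, -0.0, -0.0]
ft_force: [0.6, 0.1, -1.0]
grip_width: 0.0176
grasp_force: 58.7
```

{"api": "jog_arm", "payload": {
  "motion": [
    {"x": 0, "y": 0, "z": 0.7, "spin": 0, "fingers": 1},
    {"x": 0, "y": 0, "z": 0.7, "spin": 0, "fingers": 1}
  ]
}}

```text
clock: 15.92
eef_pos: [0.4577, 0.044, 0.0595]
tool_rot: [0.594, 0.804, 0.0, -0.0]
ft_force: [0.2, 0.0, -0.3]
grip_width: 0.0178
grasp_force: 58.7
```

```bash
python3 -c "
from h import *
st()"
```

```text
t 15.93 press X 1.57 Y -127.56 z 59.47 mm yaw 107.09 pitch(x) 0.00 roll(y) -0.00 deg F X 0.2 Y -0.0 Z -0.3 tq [-0.05 -0.03 -0.01] w 0.0178
```

{"api": "jog_arm", "payload": {
  "motion": [
    {"x": 0, "y": 0, "z": 0.7, "spin": 0, "fingers": 1},
    {"x": 0, "y": 0, "z": 0.7, "spin": 0, "fingers": 1}
  ]
}}

```text
clock: 16.18
eef_pos: [0.4577, 0.044, 0.0588]
tool_rot: [0.594, 0.804, 0.0, 0.0]
ft_force: [0.3, -0.3, -1.3]
grip_width: 0.0175
grasp_force: 58.8
```

```bash
python3 -c "
from h import *
st()"
```

```text
t 16.18 press X 1.64 Y -127.62 z 58.85 mm yaw 107.09 pitch(x) -0.00 roll(y) 0.01 deg F X 0.2 Y -0.3 Z -1.3 tq [ 0.04  0.04 -0.03] w 0.0175
```

{"api": "jog_arm", "payload": {
  "motion": [
    {"x": 0, "y": 0, "z": 0.7, "spin": 0, "fingers": 1},
    {"x": 0, "y": 0, "z": 0.7, "spin": 0, "fingers": 1}
  ]
}}

```text
clock: 16.42
eef_pos: [0.4578, 0.044, 0.0582]
tool_rot: [0.594, 0.804, 0.0, 0.0]
ft_force: [-0.8, -0.6, -0.5]
grip_width: 0.0174
grasp_force: 58.9
```

```bash
python3 -c "
from h import *
st()"
```

```text
t 16.43 press X 1.68 Y -127.63 z 58.18 mm yaw 107.09 pitch(x) -0.00 roll(y) 0.01 deg F X -0.9 Y -0.4 Z -0.5 tq [0.05 0.01 0.02] w 0.0174
```

```bash
python3 -c "
from h import *
np.set_printoptions(linewidth=250)
c=snap('wrist','w8');st()
im=c['pixels'].astype(int).min(2)
print('tipcols');print(im[24:60,312]);print(im[24:60,318]);print(im[24:60,325])
print('junction',im[255:290,325])
for r in (60,110,150,200,240): print(r,im[r,294:310],im[r,326:342])
T=readout.get_obs()['eef_pos']
t=lambda X,Y,z: P(X,Y,z)
for dz in (0,.002,.004): print(dz,pix('w8',[P(1.2,-127.6+1.2+103,T[2]+.0066+.0053+dz),P(1.5,-127.6+20.2,T[2]+.0126+dz*.19)]).round(1).tolist())
"
```

```text
t 16.48 press X 1.68 Y -127.63 z 58.19 mm yaw 107.09 pitch(x) -0.00 roll(y) 0.01 deg F X -0.1 Y -0.6 Z 0.2 tq [0.02 0.07 0.08] w 0.0172
tipcols
[219 222 225 148 118 122 123 155 162 161 160 160 158 164 162 168 166 170 169 170 171 169 168 170 168 171 169 170 170 150 162 169 167 168 167 166]
[249 251 255 178 118 123 122 156 162 161 161 159 167 205 210 211 208 206 215 218 221 223 220 221 219 221 220 221 220 219 220 218 219 221 219 219]
[249 250 255 206 128 125 127 135 153 151 154 147 142 226 239 240 243 246 248 251 250 250 250 250 251 251 250 250 251 250 250 250 250 250 250 250]
junction [227 225 225 226 226 226 226 224 224 224 225 227 170 217 227 234 182 122 112 108 107 197 206 203 202 202 202 203 204 207 204 202 207 218 144]
60 [147 145 146 151 154 139 107 120 122 124 125 126 129 129 134 145] [250 247 244 242 238 234 228 224 242 253 251 251 251 251 252 252]
110 [ 61  59  59  61  58  50  68 101 116 114 125 119 121 122 125 133] [247 243 239 233 229 229 234 207  99  56  63  66  64  66  64  65]
150 [ 84  80  82  77  80  78  77  85 101 112 118 117 118 121 125 131] [243 237 234 229 226 228 230 201 110  65  70  75  76  76  74  76]
200 [ 62  62  63  65  62  62  65  60  70  92 113 115 120 122 127 127] [238 233 227 225 224 228 231 184  76  65  73  73  70  69  68  66]
240 [ 60  62  62  66  68  72  71  74  73  78  97 112 115 120 127 135] [231 226 225 224 224 225 227 177  67  78  83  78  80  78  73  72]
0 [[316.6, 36.2], [318.9, 272.9]]
0.002 [[316.6, 34.9], [318.9, 273.3]]
0.004 [[316.5, 33.5], [318.9, 273.7]]
```

{"api": "jog_arm", "payload": {
  "motion": [
    {"x": 0, "y": 0, "z": 0.6, "spin": 0, "fingers": 1},
    {"x": 0, "y": 0, "z": 0.6, "spin": 0, "fingers": 1}
  ]
}}

```text
clock: 16.73
eef_pos: [0.4578, 0.044, 0.0576]
tool_rot: [0.594, 0.804, 0.0, 0.0]
ft_force: [-0.1, -0.6, 1.4]
grip_width: 0.0173
grasp_force: 59.0
```

```bash
python3 -c "
from h import *
st()"
```

```text
t 16.73 press X 1.67 Y -127.66 z 57.60 mm yaw 107.08 pitch(x) -0.00 roll(y) 0.01 deg F X -0.3 Y -0.6 Z 1.4 tq [-0.01  0.09 -0.  ] w 0.0173
```

{"api": "jog_arm", "payload": {
  "motion": [
    {"x": 0, "y": 0, "z": 0.6, "spin": 0, "fingers": 1},
    {"x": 0, "y": 0, "z": 0.6, "spin": 0, "fingers": 1}
  ]
}}

```text
clock: 16.98
eef_pos: [0.4578, 0.044, 0.057]
tool_rot: [0.594, 0.804, 0.0, 0.0]
ft_force: [-0.2, -1.2, 2.1]
grip_width: 0.0175
grasp_force: 59.1
```

```bash
python3 -c "
from h import *
st()"
```

```text
t 16.98 press X 1.70 Y -127.64 z 56.99 mm yaw 107.09 pitch(x) -0.01 roll(y) 0.02 deg F X -0.6 Y -1.1 Z 2.1 tq [ 0.08  0.14 -0.  ] w 0.0175
```

{"api": "jog_arm", "payload": {
  "motion": [
    {"x": 0, "y": 0, "z": 0.6, "spin": 0, "fingers": 1},
    {"x": 0, "y": 0, "z": 0.6, "spin": 0, "fingers": 1}
  ]
}}

```text
clock: 17.23
eef_pos: [0.4578, 0.044, 0.0564]
tool_rot: [0.594, 0.804, 0.0, 0.0]
ft_force: [-0.6, -0.3, 2.7]
grip_width: 0.0175
grasp_force: 59.2
```

```bash
python3 -c "
from h import *
st()"
```

```text
t 17.23 press X 1.72 Y -127.63 z 56.41 mm yaw 107.09 pitch(x) -0.01 roll(y) 0.02 deg F X -0.7 Y -0.1 Z 2.7 tq [0.05 0.1  0.05] w 0.0175
```

{"api": "jog_arm", "payload": {
  "motion": [
    {"x": 0, "y": 0, "z": -4, "spin": 0, "fingers": 1},
    {"x": 0, "y": 0, "z": -4, "spin": 0, "fingers": 1},
    {"x": 0, "y": 0, "z": -2.2, "spin": 0, "fingers": 1},
    {"x": 0, "y": 0, "z": -2, "spin": 0, "fingers": 1},
    {"x": 0, "y": 0, "z": -2, "spin": 0, "fingers": 1}
  ]
}}

```text
clock: 17.85
eef_pos: [0.4576, 0.044, 0.0582]
tool_rot: [0.594, 0.804, -0.0, -0.0]
ft_force: [0.2, 0.4, 1.0]
grip_width: 0.0174
grasp_force: 58.9
```

```bash
python3 -c "
from h import *
st();print(readout.get_obs()['grasp_force'])"
```

```text
t 17.85 press X 1.50 Y -127.54 z 58.24 mm yaw 107.09 pitch(x) 0.01 roll(y) -0.01 deg F X 0.3 Y 0.3 Z 1.0 tq [ 0.07  0.05 -0.01] w 0.0174
58.88127386569977
```

{"api": "jog_arm", "payload": {
  "motion": [
    {"x": 0, "y": 0, "z": 1.2, "spin": 0, "fingers": 1},
    {"x": 0, "y": 0, "z": 1.2, "spin": 0, "fingers": 1}
  ]
}}

```text
clock: 18.1
eef_pos: [0.4577, 0.044, 0.0572]
tool_rot: [0.594, 0.804, 0.0, 0.0]
ft_force: [-0.1, 0.1, 1.5]
grip_width: 0.0175
grasp_force: 59.1
```

```bash
python3 -c "
from h import *
st();print(readout.get_obs()['grasp_force'])"
```

```text
t 18.10 press X 1.63 Y -127.57 z 57.17 mm yaw 107.09 pitch(x) 0.00 roll(y) 0.01 deg F X -0.0 Y 0.1 Z 1.5 tq [0.09 0.18 0.02] w 0.0175
59.05394107103348
```

{"api": "jog_arm", "payload": {
  "motion": [
    {"x": 0, "y": 0, "z": -4, "spin": 0, "fingers": 1},
    {"x": 0, "y": 0, "z": -4, "spin": 0, "fingers": 1},
    {"x": 0, "y": 0, "z": -4, "spin": 0, "fingers": 1}
  ]
}}

```text
clock: 18.48
eef_pos: [0.4575, 0.044, 0.061]
tool_rot: [0.594, 0.804, -0.0, -0.0]
ft_force: [-0.9, -0.7, -1.0]
grip_width: 0.0174
grasp_force: 58.7
```

```bash
python3 -c "
from h import *
np.set_printoptions(linewidth=250)
st();print(readout.get_obs()['grasp_force'])
c=snap('wrist','w9')
im=c['pixels'].astype(int).min(2)
for r in (42,48,54,60): print(r,'L',im[r,270:302].tolist(),'R',im[r,334:366].tolist())
for X,z in ((15,.045),(15,.047),(-13,.045),(-13,.05),(-13,.055)): print(X,z,[pix('w9',P(X,Y,z)).round(1)[0].tolist() for Y in (-33,-28)])
"
```

```text
t 18.48 press X 1.41 Y -127.57 z 61.00 mm yaw 107.09 pitch(x) -0.00 roll(y) -0.02 deg F X -1.1 Y -0.4 Z -1.0 tq [-0.02  0.    0.01] w 0.0174
58.72448265552521
42 L [234, 237, 238, 241, 243, 245, 249, 253, 254, 246, 237, 213, 111, 128, 122, 118, 121, 122, 122, 116, 118, 124, 131, 141, 148, 151, 159, 165, 170, 177, 165, 122] R [241, 241, 239, 236, 217, 192, 145, 110, 111, 116, 121, 123, 124, 135, 143, 140, 138, 144, 142, 144, 144, 142, 142, 140, 142, 140, 138, 136, 138, 139, 135, 131]
48 L [237, 245, 230, 145, 159, 157, 149, 160, 244, 255, 215, 113, 133, 137, 138, 136, 136, 138, 140, 145, 146, 148, 147, 145, 146, 147, 146, 151, 160, 142, 105, 116] R [236, 253, 254, 248, 164, 226, 255, 254, 252, 252, 252, 252, 251, 251, 251, 251, 254, 243, 129, 86, 98, 99, 96, 95, 93, 94, 88, 90, 92, 94, 92, 92]
54 L [155, 156, 157, 159, 160, 163, 162, 153, 149, 135, 123, 134, 133, 136, 136, 138, 140, 142, 143, 139, 143, 143, 146, 148, 149, 148, 149, 148, 154, 141, 112, 115] R [245, 255, 253, 253, 253, 252, 252, 251, 252, 253, 251, 251, 250, 249, 250, 249, 249, 249, 244, 186, 101, 110, 109, 106, 115, 110, 108, 111, 113, 114, 108, 89]
60 L [154, 155, 158, 161, 162, 161, 161, 155, 149, 142, 126, 128, 136, 136, 139, 144, 138, 136, 137, 146, 145, 144, 144, 145, 146, 147, 144, 147, 150, 141, 113, 111] R [243, 253, 252, 252, 252, 252, 253, 253, 252, 250, 249, 250, 250, 249, 249, 248, 248, 250, 237, 149, 101, 108, 109, 110, 110, 108, 108, 109, 111, 114, 112, 112]
15 0.045 [[351.6, 76.7], [351.9, 63.3]]
15 0.047 [[352.0, 76.2], [352.3, 62.6]]
-13 0.045 [[283.0, 77.1], [282.6, 63.7]]
-13 0.05 [[281.8, 75.9], [281.3, 62.0]]
-13 0.055 [[280.5, 74.5], [280.0, 60.1]]
```

{"api": "jog_arm", "payload": {
  "motion": [
    {"x": -18, "y": -0.7, "z": 0, "spin": 0, "fingers": 1},
    {"x": -18, "y": -0.7, "z": 0, "spin": 0, "fingers": 1},
    {"x": -18, "y": -0.7, "z": 15, "spin": 0, "fingers": 1},
    {"x": -18, "y": -0.7, "z": 22.7, "spin": 0, "fingers": 1},
    {"x": -18, "y": -0.7, "z": 22.7, "spin": 0, "fingers": 1},
    {"x": -18, "y": -0.7, "z": 22.7, "spin": 0, "fingers": 1}
  ]
}}

```text
clock: 19.27
eef_pos: [0.4625, 0.0268, 0.0387]
tool_rot: [0.594, 0.804, 0.0, 0.0]
ft_force: [0.1, -0.5, -1.5]
grip_width: 0.0176
grasp_force: 58.7
```

```bash
python3 -c "
from h import *
np.set_printoptions(linewidth=250)
st()
c=snap('wrist','w10')
im=c['pixels'].astype(int).min(2)
for r in (5,10,15,20,25): print(r,'L',im[r,276:308].tolist(),'R',im[r,334:366].tolist())
for r in (45,60,80,110,150,200): print(r,im[r,294:310].tolist(),im[r,328:340].tolist())
print('tip',im[24:46,318],im[24:46,325])
for X,z in ((15,.045),(-13,.05)): print(X,z,[pix('w10',P(X,Y,z)).round(1)[0].tolist() for Y in (-33,-28)])
print('pin X.2',[pix('w10',P(.2+s,Y,.0455)).round(1)[0].tolist() for Y in (-42,-70,-110) for s in (-6,6)])
"
```

```text
t 19.27 press X 1.03 Y -145.43 z 38.66 mm yaw 107.11 pitch(x) 0.00 roll(y) 0.02 deg F X -0.0 Y -0.6 Z -1.5 tq [-0.05  0.01 -0.04] w 0.0176
5 L [148, 150, 150, 152, 149, 138, 133, 130, 132, 131, 132, 133, 134, 130, 134, 133, 132, 133, 134, 134, 134, 136, 135, 134, 136, 138, 134, 137, 134, 137, 133, 135] R [144, 137, 136, 135, 141, 152, 151, 151, 151, 155, 157, 156, 159, 157, 159, 178, 207, 241, 255, 255, 241, 205, 254, 249, 250, 251, 251, 195, 104, 113, 116, 119]
10 L [130, 133, 128, 127, 130, 128, 133, 128, 129, 128, 128, 130, 128, 129, 129, 130, 134, 131, 129, 129, 134, 138, 141, 147, 154, 153, 157, 158, 163, 162, 164, 164] R [145, 139, 136, 136, 134, 136, 136, 135, 136, 136, 136, 138, 138, 140, 143, 141, 142, 135, 133, 138, 147, 153, 157, 164, 224, 255, 230, 109, 113, 116, 118, 116]
15 L [129, 132, 131, 128, 131, 129, 132, 133, 129, 129, 129, 128, 130, 132, 132, 130, 130, 132, 132, 134, 139, 149, 150, 152, 154, 151, 156, 158, 155, 158, 160, 163] R [146, 140, 138, 134, 138, 136, 137, 133, 134, 133, 131, 132, 137, 133, 135, 132, 132, 135, 138, 133, 133, 137, 183, 209, 126, 113, 119, 
[... 1147 characters left out ...]
36, 139, 144] [248, 245, 242, 241, 245, 229, 122, 70, 81, 83, 86, 85]
150 [78, 77, 78, 75, 74, 74, 74, 83, 105, 123, 131, 131, 129, 133, 138, 143] [245, 241, 239, 240, 244, 225, 126, 81, 88, 88, 88, 85]
200 [79, 76, 77, 79, 75, 75, 78, 77, 83, 107, 124, 130, 132, 137, 138, 145] [240, 238, 238, 240, 243, 210, 81, 71, 78, 78, 77, 75]
tip [137 134 133 134 133 141 106  84  86  85  81  90 100 185 224 225 221 224 224 228 231 230] [136 133 132 137 133 141 106  81 111 120 115 111 108 128 248 250 249 250 252 253 253 253]
15 0.045 [[360.0, 11.7], [360.5, -5.6]]
-13 0.05 [[274.2, 8.0], [273.5, -10.2]]
pin X.2 [[298.1, 41.9], [333.4, 41.7], [299.9, 127.7], [332.9, 127.5], [302.1, 232.0], [332.2, 231.8]]
```

{"api": "jog_arm", "payload": {
  "motion": [
    {"x": 2, "y": -0.3, "z": 0, "spin": 0, "fingers": 1},
    {"x": 5, "y": -0.3, "z": 0, "spin": 0, "fingers": 1},
    {"x": 5, "y": -0.3, "z": 0, "spin": 0, "fingers": 1}
  ]
}}

```text
clock: 19.7
eef_pos: [0.4605, 0.0315, 0.0385]
tool_rot: [0.594, 0.804, 0.0, 0.0]
ft_force: [-1.2, -0.5, -1.3]
grip_width: 0.0177
grasp_force: 58.7
```

```bash
python3 -c "
from h import *
st();print(readout.get_obs()['grasp_force'])"
```

```text
t 19.70 press X 0.54 Y -140.32 z 38.52 mm yaw 107.12 pitch(x) 0.00 roll(y) 0.01 deg F X -1.3 Y -0.1 Z -1.3 tq [-0.05 -0.02  0.04] w 0.0177
58.72251659631729
```

{"api": "jog_arm", "payload": {
  "motion": [
    {"x": 1, "y": 0, "z": 0, "spin": 0, "fingers": 1},
    {"x": 2, "y": 0, "z": 0, "spin": 0, "fingers": 1},
    {"x": 2, "y": 0, "z": 0, "spin": 0, "fingers": 1}
  ]
}}

```text
clock: 20.08
eef_pos: [0.4599, 0.0332, 0.0384]
tool_rot: [0.594, 0.804, -0.0, -0.0]
ft_force: [0.3, -0.1, -1.2]
grip_width: 0.0177
grasp_force: 58.7
```

```bash
python3 -c "
from h import *
st();print(readout.get_obs()['grasp_force'])"
```

```text
t 20.07 press X 0.47 Y -138.52 z 38.39 mm yaw 107.09 pitch(x) 0.00 roll(y) -0.01 deg F X 0.2 Y -0.2 Z -1.2 tq [-0.01  0.02 -0.01] w 0.0177
58.72240573167801
```

{"api": "jog_arm", "payload": {
  "motion": [
    {"x": 1, "y": 0, "z": 0, "spin": 0, "fingers": 1},
    {"x": 1, "y": 0, "z": 0, "spin": 0, "fingers": 1}
  ]
}}

```text
clock: 20.32
eef_pos: [0.4596, 0.0342, 0.0384]
tool_rot: [0.594, 0.804, -0.0, -0.0]
ft_force: [0.2, 0.7, -0.7]
grip_width: 0.0178
grasp_force: 58.7
```

```bash
python3 -c "
from h import *
st();print(readout.get_obs()['grasp_force'])"
```

```text
t 20.32 press X 0.49 Y -137.51 z 38.38 mm yaw 107.09 pitch(x) 0.00 roll(y) -0.00 deg F X 0.4 Y 0.6 Z -0.7 tq [ 0.01  0.06 -0.  ] w 0.0178
58.72272491455078
```

{"api": "jog_arm", "payload": {
  "motion": [
    {"x": 1, "y": 0.1, "z": 0, "spin": 0, "fingers": 1},
    {"x": 2, "y": 0.2, "z": 0, "spin": 0, "fingers": 1},
    {"x": 2, "y": 0.2, "z": 0, "spin": 0, "fingers": 1}
  ]
}}

```text
clock: 20.7
eef_pos: [0.4593, 0.0362, 0.0384]
tool_rot: [0.594, 0.804, 0.0, 0.0]
ft_force: [0.0, -0.3, -0.9]
grip_width: 0.0176
grasp_force: 58.7
```

```bash
python3 -c "
from h import *
st();print(readout.get_obs()['grasp_force'])"
```

```text
t 20.70 press X 0.75 Y -135.51 z 38.42 mm yaw 107.10 pitch(x) -0.00 roll(y) 0.00 deg F X -0.1 Y -0.3 Z -0.9 tq [-0.05  0.04  0.05] w 0.0176
58.72255951166153
```

{"api": "jog_arm", "payload": {
  "motion": [
    {"x": 1, "y": 0, "z": 0, "spin": 0, "fingers": 1},
    {"x": 2, "y": 0, "z": 0, "spin": 0, "fingers": 1},
    {"x": 2, "y": 0, "z": 0, "spin": 0, "fingers": 1}
  ]
}}

```text
clock: 21.08
eef_pos: [0.4586, 0.0381, 0.0384]
tool_rot: [0.594, 0.804, -0.0, 0.0]
ft_force: [0.3, 0.6, -0.9]
grip_width: 0.0168
grasp_force: 58.7
```

```bash
python3 -c "
from h import *
st();print(readout.get_obs()['grasp_force'])"
```

```text
t 21.07 press X 0.74 Y -133.50 z 38.41 mm yaw 107.10 pitch(x) -0.00 roll(y) -0.00 deg F X 0.4 Y 0.5 Z -0.9 tq [-0.03 -0.05 -0.  ] w 0.0168
58.72266501188278
```

{"api": "jog_arm", "payload": {
  "motion": [
    {"x": 1, "y": 0, "z": 0, "spin": 0, "fingers": 1},
    {"x": 2, "y": 0, "z": 0, "spin": 0, "fingers": 1},
    {"x": 2, "y": 0, "z": 0, "spin": 0, "fingers": 1}
  ]
}}

```text
clock: 21.45
eef_pos: [0.4581, 0.04, 0.0384]
tool_rot: [0.594, 0.804, -0.0, 0.0]
ft_force: [0.6, 0.3, -1.2]
grip_width: 0.0176
grasp_force: 58.7
```

```bash
python3 -c "
from h import *
st();print(readout.get_obs()['grasp_force'])"
```

```text
t 21.45 press X 0.76 Y -131.51 z 38.41 mm yaw 107.10 pitch(x) -0.00 roll(y) -0.00 deg F X 0.6 Y 0.1 Z -1.2 tq [-0.02  0.03  0.  ] w 0.0176
58.72243523597717
```

{"api": "jog_arm", "payload": {
  "motion": [
    {"x": 2, "y": 0, "z": 0, "spin": 0, "fingers": 1},
    {"x": 4, "y": 0, "z": 0, "spin": 0, "fingers": 1},
    {"x": 6, "y": 0, "z": 0, "spin": 0, "fingers": 1},
    {"x": 8, "y": 0, "z": 0, "spin": 0, "fingers": 1},
    {"x": 8, "y": 0, "z": 0, "spin": 0, "fingers": 1}
  ]
}}

```text
clock: 22.08
eef_pos: [0.4557, 0.0477, 0.0384]
tool_rot: [0.594, 0.804, -0.0, -0.0]
ft_force: [0.1, -0.0, -0.7]
grip_width: 0.0174
grasp_force: 58.7
```

```bash
python3 -c "
from h import *
st();print(readout.get_obs()['grasp_force'])"
```

```text
t 22.07 press X 0.78 Y -123.41 z 38.41 mm yaw 107.11 pitch(x) -0.00 roll(y) -0.00 deg F X 0.1 Y -0.1 Z -0.7 tq [ 0.02  0.04 -0.02] w 0.0174
58.72468292713165
```

{"api": "jog_arm", "payload": {
  "motion": [
    {"x": 3, "y": 0, "z": 0, "spin": 0, "fingers": 1},
    {"x": 6, "y": -0.1, "z": 0, "spin": 0, "fingers": 1},
    {"x": 9, "y": -0.1, "z": 0, "spin": 0, "fingers": 1},
    {"x": 12, "y": -0.1, "z": 0, "spin": 0, "fingers": 1},
    {"x": 12, "y": -0.1, "z": 0, "spin": 0, "fingers": 1}
  ]
}}

```text
clock: 22.7
eef_pos: [0.452, 0.0593, 0.0384]
tool_rot: [0.594, 0.804, -0.0, -0.0]
ft_force: [-0.2, -0.3, -1.3]
grip_width: 0.0176
grasp_force: 58.7
```

```bash
python3 -c "
from h import *
st();print(readout.get_obs()['grasp_force'])"
```

```text
t 22.70 press X 0.75 Y -111.31 z 38.40 mm yaw 107.12 pitch(x) 0.00 roll(y) -0.00 deg F X -0.3 Y -0.2 Z -1.3 tq [ 0.01 -0.03 -0.02] w 0.0176
58.730308413505554
```

{"api": "jog_arm", "payload": {
  "motion": [
    {"x": 3, "y": 0, "z": 0, "spin": 0, "fingers": 1},
    {"x": 6, "y": -0.1, "z": 0, "spin": 0, "fingers": 1},
    {"x": 9, "y": -0.1, "z": 0, "spin": 0, "fingers": 1},
    {"x": 12, "y": -0.1, "z": 0, "spin": 0, "fingers": 1},
    {"x": 12, "y": -0.1, "z": 0, "spin": 0, "fingers": 1}
  ]
}}

```text
clock: 23.32
eef_pos: [0.4484, 0.0707, 0.0384]
tool_rot: [0.594, 0.804, 0.0, -0.0]
ft_force: [-1.1, -0.7, -0.8]
grip_width: 0.0179
grasp_force: 58.7
```

```bash
python3 -c "
from h import *
st();print(readout.get_obs()['grasp_force'])"
```

```text
t 23.32 press X 0.73 Y -99.31 z 38.42 mm yaw 107.11 pitch(x) 0.01 roll(y) -0.00 deg F X -1.3 Y -0.4 Z -0.8 tq [-0.01  0.06  0.06] w 0.0179
58.74576956033707
```

{"api": "jog_arm", "payload": {
  "motion": [
    {"x": 3, "y": 0, "z": 0, "spin": 0, "fingers": 1},
    {"x": 6, "y": -0.1, "z": 0, "spin": 0, "fingers": 1},
    {"x": 9, "y": -0.1, "z": 0, "spin": 0, "fingers": 1},
    {"x": 12, "y": -0.1, "z": 0, "spin": 0, "fingers": 1},
    {"x": 12, "y": -0.1, "z": 0, "spin": 0, "fingers": 1}
  ]
}}

```text
clock: 23.95
eef_pos: [0.4448, 0.0822, 0.0384]
tool_rot: [0.594, 0.804, 0.0, -0.0]
ft_force: [0.0, 0.7, -0.5]
grip_width: 0.0174
grasp_force: 58.8
```

```bash
python3 -c "
from h import *
st();print(readout.get_obs()['grasp_force'])"
```

```text
t 23.95 press X 0.71 Y -87.24 z 38.43 mm yaw 107.12 pitch(x) 0.02 roll(y) 0.00 deg F X 0.2 Y 0.7 Z -0.5 tq [0.07 0.03 0.04] w 0.0174
58.77885639667511
```

{"api": "jog_arm", "payload": {
  "motion": [
    {"x": 1, "y": 0, "z": 0, "spin": 0, "fingers": 1},
    {"x": 2, "y": 0, "z": 0, "spin": 0, "fingers": 1},
    {"x": 3, "y": 0, "z": 0, "spin": 0, "fingers": 1},
    {"x": 4, "y": 0, "z": 0, "spin": 0, "fingers": 1},
    {"x": 4, "y": 0, "z": 0, "spin": 0, "fingers": 1}
  ]
}}

```text
clock: 24.58
eef_pos: [0.4437, 0.0858, 0.0384]
tool_rot: [0.594, 0.804, 0.0, -0.0]
ft_force: [0.3, -0.5, 0.3]
grip_width: 0.0175
grasp_force: 58.8
```

```bash
python3 -c "
from h import *
st();print(readout.get_obs()['grasp_force'])"
```

```text
t 24.57 press X 0.72 Y -83.47 z 38.41 mm yaw 107.10 pitch(x) 0.01 roll(y) 0.00 deg F X 0.2 Y -0.6 Z 0.3 tq [-0.   -0.01  0.01] w 0.0175
58.79982501268387
```

{"api": "jog_arm", "payload": {
  "motion": [
    {"x": 1, "y": 0, "z": 0, "spin": 0, "fingers": 1},
    {"x": 2, "y": 0, "z": 0, "spin": 0, "fingers": 1},
    {"x": 3, "y": 0, "z": 0, "spin": 0, "fingers": 1},
    {"x": 3, "y": 0, "z": 0, "spin": 0, "fingers": 1}
  ]
}}

```text
clock: 25.08
eef_pos: [0.4428, 0.0887, 0.0384]
tool_rot: [0.594, 0.804, 0.0, -0.0]
ft_force: [0.8, -0.1, -0.2]
grip_width: 0.0179
grasp_force: 58.8
```

```bash
python3 -c "
from h import *
st();print(readout.get_obs()['grasp_force'])"
```

```text
t 25.07 press X 0.78 Y -80.46 z 38.42 mm yaw 107.10 pitch(x) 0.01 roll(y) 0.00 deg F X 0.8 Y -0.4 Z -0.2 tq [-0.03 -0.02 -0.03] w 0.0179
58.81734788417816
```

{"api": "jog_arm", "payload": {
  "motion": [
    {"x": 1, "y": 0, "z": -0.3, "spin": 0, "fingers": 1},
    {"x": 2, "y": 0, "z": -0.3, "spin": 0, "fingers": 1},
    {"x": 3, "y": 0, "z": -0.3, "spin": 0, "fingers": 1},
    {"x": 4, "y": 0, "z": -0.3, "spin": 0, "fingers": 1},
    {"x": 4, "y": 0, "z": -0.3, "spin": 0, "fingers": 1}
  ]
}}

```text
clock: 25.7
eef_pos: [0.4415, 0.0925, 0.0387]
tool_rot: [0.594, 0.804, -0.0, -0.0]
ft_force: [-0.2, -0.5, -1.0]
grip_width: 0.0171
grasp_force: 58.8
```

```bash
python3 -c "
from h import *
st();print(readout.get_obs()['grasp_force'])"
```

```text
t 25.70 press X 0.70 Y -76.44 z 38.67 mm yaw 107.10 pitch(x) 0.01 roll(y) -0.01 deg F X -0.3 Y -0.4 Z -1.0 tq [-0.03 -0.02 -0.03] w 0.0171
58.75569999217987
```

{"api": "jog_arm", "payload": {
  "motion": [
    {"x": 2, "y": 0, "z": 0, "spin": 0, "fingers": 1},
    {"x": 4, "y": 0, "z": 0, "spin": 0, "fingers": 1},
    {"x": 6, "y": 0, "z": 0, "spin": 0, "fingers": 1},
    {"x": 8, "y": 0, "z": 0, "spin": 0, "fingers": 1},
    {"x": 8, "y": 0, "z": 0, "spin": 0, "fingers": 1}
  ]
}}

```text
clock: 26.32
eef_pos: [0.4392, 0.1003, 0.0387]
tool_rot: [0.594, 0.804, 0.0, -0.0]
ft_force: [0.2, 0.2, -1.0]
grip_width: 0.0177
grasp_force: 58.8
```

```bash
python3 -c "
from h import *
st();print(readout.get_obs()['grasp_force'])"
```

```text
t 26.32 press X 0.78 Y -68.39 z 38.71 mm yaw 107.11 pitch(x) 0.00 roll(y) -0.00 deg F X 0.3 Y 0.2 Z -1.0 tq [-0.01  0.02 -0.01] w 0.0177
58.75849485397339
```

{"api": "jog_arm", "payload": {
  "motion": [
    {"x": 2, "y": 0, "z": 0, "spin": 0, "fingers": 1},
    {"x": 4, "y": 0, "z": 0, "spin": 0, "fingers": 1},
    {"x": 6, "y": 0, "z": 0, "spin": 0, "fingers": 1},
    {"x": 8, "y": 0, "z": 0, "spin": 0, "fingers": 1},
    {"x": 8, "y": 0, "z": 0, "spin": 0, "fingers": 1}
  ]
}}

```text
clock: 26.95
eef_pos: [0.4369, 0.1079, 0.0387]
tool_rot: [0.594, 0.804, 0.0, -0.0]
ft_force: [0.2, -0.2, -0.7]
grip_width: 0.0173
grasp_force: 58.8
```

```bash
python3 -c "
from h import *
st();print(readout.get_obs()['grasp_force'])"
```

```text
t 26.95 press X 0.85 Y -60.37 z 38.74 mm yaw 107.11 pitch(x) 0.01 roll(y) 0.00 deg F X 0.1 Y -0.3 Z -0.7 tq [ 0.05 -0.    0.01] w 0.0173
58.770548701286316
```

{"api": "jog_arm", "payload": {
  "motion": [
    {"x": 2, "y": 0, "z": 0, "spin": 0, "fingers": 1},
    {"x": 3, "y": 0, "z": 0, "spin": 0, "fingers": 1},
    {"x": 4, "y": 0, "z": 0, "spin": 0, "fingers": 1},
    {"x": 4, "y": 0, "z": 0, "spin": 0, "fingers": 1}
  ]
}}

```text
clock: 27.45
eef_pos: [0.4358, 0.1116, 0.0387]
tool_rot: [0.594, 0.804, 0.0, -0.0]
ft_force: [-0.0, -0.2, -0.1]
grip_width: 0.0177
grasp_force: 58.8
```

{"api": "jog_arm", "payload": {
  "motion": [
    {"x": 0.8, "y": 0, "z": 0, "spin": 0, "fingers": 1},
    {"x": 0.8, "y": 0, "z": 0, "spin": 0, "fingers": 1}
  ]
}}

```text
clock: 27.7
eef_pos: [0.4355, 0.1123, 0.0387]
tool_rot: [0.594, 0.804, 0.0, 0.0]
ft_force: [-0.6, 0.2, -0.9]
grip_width: 0.0173
grasp_force: 58.8
```

{"api": "jog_arm", "payload": {
  "motion": [
    {"x": 0.8, "y": 0, "z": 0, "spin": 0, "fingers": 1},
    {"x": 0.8, "y": 0, "z": 0, "spin": 0, "fingers": 1}
  ]
}}

```text
clock: 27.95
eef_pos: [0.4353, 0.1131, 0.0387]
tool_rot: [0.594, 0.804, 0.0, -0.0]
ft_force: [-0.3, -0.4, 0.6]
grip_width: 0.0175
grasp_force: 58.8
```

{"api": "jog_arm", "payload": {
  "motion": [
    {"x": 0.8, "y": 0, "z": 0, "spin": 0, "fingers": 1},
    {"x": 0.8, "y": 0, "z": 0, "spin": 0, "fingers": 1}
  ]
}}

```text
clock: 28.2
eef_pos: [0.435, 0.1139, 0.0387]
tool_rot: [0.594, 0.804, 0.0, -0.0]
ft_force: [-0.3, 0.0, 0.0]
grip_width: 0.0176
grasp_force: 58.8
```

```bash
python3 -c "
from h import *
st();print(readout.get_obs()['grasp_force'])"
```

```text
t 28.20 press X 0.88 Y -54.14 z 38.71 mm yaw 107.09 pitch(x) 0.00 roll(y) 0.00 deg F X -0.3 Y 0.1 Z 0.0 tq [-0.13  0.02  0.02] w 0.0176
58.83079469203949
```

{"api": "jog_arm", "payload": {
  "motion": [
    {"x": 0.8, "y": 0, "z": 0, "spin": 0, "fingers": 1},
    {"x": 0.8, "y": 0, "z": 0, "spin": 0, "fingers": 1}
  ]
}}

```text
clock: 28.45
eef_pos: [0.435, 0.114, 0.0388]
tool_rot: [0.594, 0.804, -0.0, 0.001]
ft_force: [1.4, -3.5, 1.3]
grip_width: 0.0174
grasp_force: 58.9
```

{"api": "jog_arm", "payload": {
  "motion": [
    {"x": 0.8, "y": 0, "z": 0, "spin": 0, "fingers": 1},
    {"x": 0.8, "y": 0, "z": 0, "spin": 0, "fingers": 1}
  ]
}}

```text
clock: 28.7
eef_pos: [0.435, 0.1141, 0.0388]
tool_rot: [0.595, 0.804, -0.001, 0.001]
ft_force: [-0.0, -6.0, 0.8]
grip_width: 0.0175
grasp_force: 59.0
```

{"api": "jog_arm", "payload": {
  "motion": [
    {"x": 0.8, "y": 0, "z": 0, "spin": 0, "fingers": 1},
    {"x": 0.8, "y": 0, "z": 0, "spin": 0, "fingers": 1}
  ]
}}

```text
clock: 28.95
eef_pos: [0.4349, 0.1141, 0.0388]
tool_rot: [0.595, 0.804, -0.001, 0.002]
ft_force: [2.3, -8.4, 0.9]
grip_width: 0.0172
grasp_force: 59.0
```

```bash
python3 -c "
from h import *
st();print(readout.get_obs()['grasp_force'])"
```

```text
t 28.95 press X 0.87 Y -53.89 z 38.81 mm yaw 107.01 pitch(x) -0.28 roll(y) -0.00 deg F X -0.3 Y -8.7 Z 0.9 tq [-1.74 -0.39  0.04] w 0.0172
58.974669277668
```

{"api": "jog_arm", "payload": {
  "motion": [
    {"x": -2.2, "y": 0, "z": 0, "spin": 0, "fingers": 1},
    {"x": -2.2, "y": 0, "z": 0, "spin": 0, "fingers": 0.5},
    {"x": -2.2, "y": 0, "z": 0, "spin": 0, "fingers": 0.1},
    {"x": -2.2, "y": 0, "z": 0, "spin": 0, "fingers": 0.1},
    {"x": -2.2, "y": 0, "z": -10, "spin": 0, "fingers": 0.1},
    {"x": -2.2, "y": 0, "z": -50, "spin": 0, "fingers": 0},
    {"x": -30, "y": 0, "z": -100, "spin": 0, "fingers": 0},
    {"x": -30, "y": 0, "z": -110, "spin": 0, "fingers": 0}
  ]
}}

```text
clock: 29.95
eef_pos: [0.4461, 0.0871, 0.1529]
tool_rot: [0.595, 0.804, 0.003, 0.003]
ft_force: [0.0, 1.1, -0.5]
grip_width: 0.0426
grasp_force: 0.0
```

```bash
python3 -c "
from h import *
np.set_printoptions(linewidth=250)
st()
c=snap('wrist','w11'); im=c['pixels'].astype(int).min(2)
print(pix('w11',[P(.3,-34,.0455),P(.3,-34,.0555),P(.3,-72,.0455),P(.3,-72,.0555),P(.3,50,.0455),P(.3,0,.06)]).round(1).tolist())
q=pix('w11',[P(.3,Y,.0555) for Y in range(-80,-20,2)]); print([(Y,int(im[int(v),int(u)])) for Y,(u,v) in zip(range(-80,-20,2),q) if 0<=v<480])
q=pix('w11',[P(.3,Y,.0515) for Y in range(28,60,2)]); print([(Y,int(im[int(v),int(u)])) for Y,(u,v) in zip(range(28,60,2),q) if 0<=v<480])
"
```

```text
t 29.95 press X 3.43 Y -82.99 z 152.85 mm yaw 106.98 pitch(x) -0.05 roll(y) 0.46 deg F X 0.3 Y 1.1 Z -0.5 tq [-0.01  0.01 -0.02] w 0.0426
[[313.0, 161.4], [312.9, 163.3], [313.6, 214.4], [313.6, 218.3], [311.3, 24.1], [312.1, 109.2]]
[(-80, 73), (-78, 70), (-76, 75), (-74, 72), (-72, 70), (-70, 190), (-68, 190), (-66, 97), (-64, 100), (-62, 192), (-60, 193), (-58, 189), (-56, 191), (-54, 188), (-52, 186), (-50, 190), (-48, 190), (-46, 190), (-44, 190), (-42, 130), (-40, 118), (-38, 181), (-36, 178), (-34, 193), (-32, 230), (-30, 228), (-28, 227), (-26, 222), (-24, 224), (-22, 176)]
[(28, 232), (30, 227), (32, 225), (34, 224), (36, 200), (38, 196), (40, 196), (42, 197), (44, 200), (46, 197), (48, 196), (50, 71), (52, 79), (54, 86), (56, 71), (58, 68)]
```

{"api": "jog_arm", "payload": {
  "motion": [
    {"x": 0, "y": 0, "z": 0, "spin": 0, "fingers": 0},
    {"x": 0, "y": 0, "z": 0, "spin": 0, "fingers": 0},
    {"x": 0, "y": 0, "z": 0, "spin": 0, "fingers": 0}
  ]
}}

```text
clock: 30.38
eef_pos: [0.4421, 0.0876, 0.1474]
tool_rot: [0.594, 0.805, -0.001, -0.001]
ft_force: [-0.4, 0.7, -0.1]
grip_width: 0.0428
grasp_force: 0.0
```

```bash
python3 -c "
from h import *
st(); print(bot.job_done())"
```

```text
t 30.38 press X -0.20 Y -81.34 z 147.44 mm yaw 107.13 pitch(x) 0.02 roll(y) -0.16 deg F X -0.1 Y 0.8 Z -0.1 tq [0.04 0.04 0.04] w 0.0428
the job is handed in; nothing more can be done
None
```

The hinge is back together and the job is handed in at about 30 s, with no verdict returned: the plate's eye is against the web, the pin is through ear, eye and ear with its head on the ear, and the highest wrist force I read was about 10 N.

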